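# Nest the moulded channels on the packing board

## Robot

A 6-joint arm with a two-finger parallel gripper is mounted at the origin on the work surface. World frame = base frame: x ahead of the robot, y to its left, z up, the work surface at z = 0. Lengths are in m, angles in rad, forces in N, time in s.
With the tool pointing down it reaches from about 0.275 to 0.85 m from the base axis. Payload 19 kg.
Tool frame: the origin (TCP) lies on the mounting face of the last link; the fingertips stand 173 mm ahead of it and the grasp point (between the pads) lies 155 mm ahead of it; z points along the fingers, y is the direction in which the jaws open and shut (so a half turn about z gives the same grasp; the last joint's range is limited). The gripper opens to 85 mm and grips with 20 to 120 N. Pads are 22 mm wide; open, the fingers measure 114 mm over their backs; the gripper's body (76 mm by 85 mm) begins 54 mm behind the grasp point. The pads swing forward as they close: fully open they stand 13 mm farther back than shut.
Start: joints at [1.047, 0.15, 1.437, -0, 1.554, -0.134], TCP at [0.219, 0.532, 0.405] pointing down, gripper open.
Joint ranges: [-2.8, 2.8], [-0.68, 2.1], [0.12, 2.68], [-1.39, 4.53], [0.16, 2.79], [-2.81, 2.81]. Speed limits (rad/s): [1.89, 1.89, 2.22, 3.01, 3.01, 3.01].

## Interface

Orientations are given as a rotation vector (axis times angle).
In Python, from plant import monitor, read_camera, get_calibration, ticket gives the robot as it stands.
- The arm moves only by the tool drive_tool, never from a script. Its argument "targets" is a list that holds one entry, the list of rows, each a list of 7 numbers: the shift along the world's x, y, z in mm, then the turn, a rotation vector about the world's x, y, z in degrees, then the finger opening in mm, from 0 to 85.4. A call has 1 to 8 rows; each row shifts and turns the commanded pose from where the row before left it; what a row does not reach is not made up. A row lasts 1/10 s, in which the tool goes at most 50 mm and 8.59 degrees, less where a joint would pass 70% of its speed; a pose out of reach is approached as far as the arm can. A call with a gripper value outside its range is refused whole. The fingers move at their own pace and stop on an object; "newtons" is the grip in N (left out, the last holds). Time passes only in rows, so rows that do not move let the fingers close. It gives the time, the measured TCP pose, the force and the opening at its end, in the units of the state.
- monitor.state(): the state, without advancing time (a new reading comes with each control period).
- read_camera(name): name is "scene" or "top" or "wrist"; returns the picture (400x640x3 uint8, blue, green, red); there is no depth.
- get_calibration(name): a dict with "K" (3x3 intrinsics, pixels), "origin" and "attitude" of the camera in the world. Camera axes: x right, y down, z forward; pixel columns grow to the right and rows downward; lengths in m; the calibration is good to about 2 mm. The wrist camera is an equidistant fisheye: a pixel r from the principal point sees the ray r / f radians off the axis. A picture is of the moment at which its call begins: read the wrist's pose just before it. get_calibration takes no time and is no camera call; for the wrist camera it gives the pose at the moment of the call.
- ticket.finish_job(): hands the job in, once; it reports no verdict.
The state is a dict: "clock": time; "joint_pos": joint angles; "joint_velocities": joint speeds; "effort": joint torques, N m; "tool_pos": TCP position; "tcp_rot": TCP orientation; "ft_force": force on the tool from outside, world axes, zero at the start; "torque": the same for the moment, N m; "grip_width": finger opening in m.
Only numpy, scipy, OpenCV 4.12 (cv2) and the standard library are available. Lean on these libraries where they do the work, as an engineer would, in place of code of your own. Each camera call takes 0.05 s, during which the arm holds its last target.

## Task

Pack the trial mouldings on the plywood board so that they interlock: lay the loose open-up red channel close beside the one already on the board and parallel to it, then lower the open-down channel over the two so that one of its flanges sits down in each trough. All three must lie level, fully down and with their ends up against the board's end batten; set the channels down rather than dropping them, and leave the mould insert, caliper and screwdriver where they lie.

Things in the scene. Friction and masses are not known exactly. Their poses are not given: they have to be found in the camera images.
- board_stop (a point): Fixed plywood packing board 250 x 210 mm, top 12 mm above the bench; battens 20 mm wide stand 30 mm above its top along its +x edge (end batten) and -y edge (side batten). Point: on the top face, at the middle of the foot of the end batten's inner face. x points into the end batten, y away from the side batten, z up. Side batten's inner face y = -85 mm; open edges y = +105, x = -230 mm.
- laid_centre (a point): Red plastic U-channel: flat web and two flanges, 180 mm long (x), 60 wide (y), 44 high (z), all 4 mm thick, ends open, 0.1 to 0.2 kg. Already on the board, loose, open side up, along the side batten, one end at the end batten. Point: its centre, 22 mm above its underside; z up.
- open_up_centre (a point): Red plastic U-channel: flat web and two flanges, 180 mm long (x), 60 wide (y), 44 high (z), all 4 mm thick, ends open, 0.1 to 0.2 kg. The loose one lying open side up on the bench. Point: its centre, 22 mm above its underside; z up.
- open_down_centre (a point): Red plastic U-channel: flat web and two flanges, 180 mm long (x), 60 wide (y), 44 high (z), all 4 mm thick, ends open, 0.1 to 0.2 kg. The one lying open side down on the bench, web on top. Point: its centre, 22 mm above its flange edges; z up. Nested, its flange edges rest on the lower webs: centre 26 mm above the board. The gap between the lower two must stay well under 44 mm.
- insert: small machined aluminium mould insert, 36 x 70 x 28 mm, lying just behind the packing board's end batten; to be left alone.
- screwdriver: blue-handled screwdriver, 160 mm, lying crosswise just beyond the far end of the open-down channel; to be left alone.
- caliper: steel vernier caliper, 210 mm, lying flat and crosswise just beyond the far end of the loose open-up channel; to be left alone.
Mind the look-alikes: they are no part of the job. What is shaped like the part that bears open_up_centre but orange is not meant.

How it is judged:
By the outcome, as a careful person would: the job done as asked, in the order asked, and still so for the second after the job is handed in, with the robot touching nothing.
It also fails if it takes over 64 s, if anything falls off the work surface, if the arm or the gripper's body presses on something with over 40 N, if the wrist force passes 120 N, or if a joint passes its speed limit or range.

## Working session

There is one attempt and no reset: what is moved stays moved. The work goes in short steps, Python scripts to look and compute and a tool call to move; the robot and the scene stay as the last step left them, time stands still between calls to the robot, and variables do not carry over. Pictures are saved under pics/ and viewed, and the job is handed in when it is done.

Besides the shell and the picture viewer there is one more tool, called after ">>>" by a JSON object that holds its "api" and its "payload", one argument or row to a line. drive_tool: Moves the arm, as the interface text tells. Its arguments: {"type":"object","properties":{"targets":{"type":"array","items":{"type":"array","items":{"type":"array","items":{"type":"number"}}}},"newtons":{"type":"number"}},"required":["targets"]}

```bash
mkdir -p pics; ls
python3 - <<'E'
from plant import monitor, read_camera, get_calibration, ticket
import cv2, numpy as np
np.set_printoptions(precision=4,suppress=True)
for n in ["scene","top"]:
    im=read_camera(n); cv2.imwrite(f"pics/{n}0.png",im)
    c=get_calibration(n); print(n,c)
print(get_calibration("wrist"))
print(monitor.state())
E
```

```text
pics
scene {'K': array([[400.4088,   0.    , 320.6408],
       [  0.    , 400.4088, 196.8292],
       [  0.    ,   0.    ,   1.    ]]), 'origin': array([0.922 , 0.7298, 0.9773]), 'attitude': array([-0.7775, -2.6429,  0.9813])}
top {'K': array([[387.2288,   0.    , 318.9134],
       [  0.    , 387.2288, 198.9326],
       [  0.    ,   0.    ,   1.    ]]), 'origin': array([0.2819, 0.0839, 1.0936]), 'attitude': array([-2.142 ,  2.1067, -0.2129])}
{'K': array([[309.7069,   0.    , 316.2576],
       [  0.    , 309.7069, 200.7828],
       [  0.    ,   0.    ,   1.    ]]), 'origin': array([0.1452, 0.5629, 0.3721]), 'attitude': array([2.3816, 1.5954, 0.2531])}
{'clock': 0.1, 'joint_pos': array([ 1.047 ,  0.1509,  1.4379, -0.    ,  1.5538, -0.134 ]), 'joint_velocities': array([-0.0009, -0.0004, -0.0039,  0.0006,  0.0023, -0.0002]), 'effort': array([  0.0065, -71.4375, -57.1799,   0.    ,   0.0071,  -0.0001]), 'tool_pos': array([0.2185, 0.5318, 0.4041]), 'tcp_rot': array([-0.6084, -3.0818,  0.0016]), 'ft_force': array([-0.3359,  0.0812, -0.4628]), 'torque': array([-0.0468,  0.0373, -0.0053]), 'grip_width': 0.08521794398939442}
```

View pics/scene0.png

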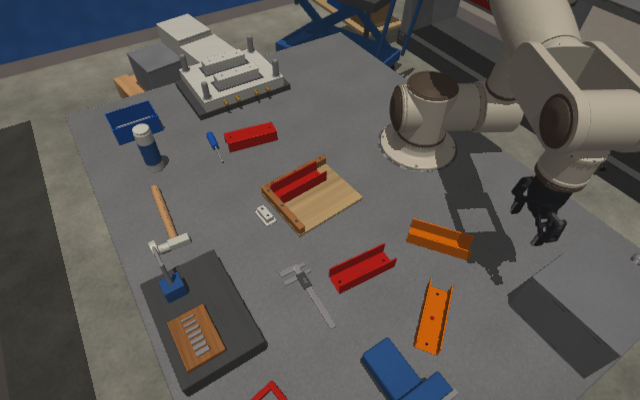

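View pics/top0.png

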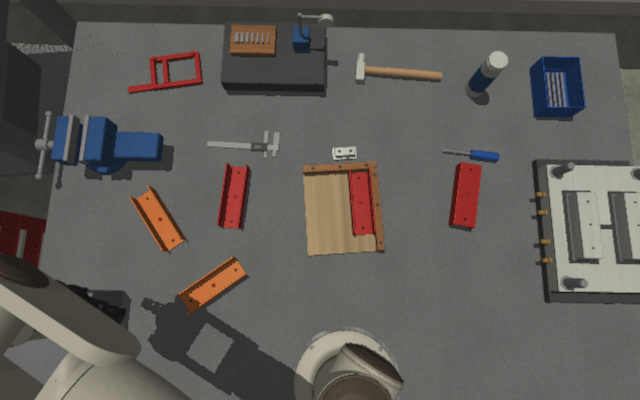

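The scene view shows the board in the middle (about 310,190), with the laid channel in it. The loose open-up red channel is at (362,268) and the open-down one at (250,137). In the top view, the board is at (343,210), the loose open-up at (234,197) and the open-down at (466,196). I'll zoom in next.

```bash
cat > h.py <<'E'
import cv2, numpy as np
from scipy.spatial.transform import Rotation as R
from plant import monitor, read_camera, get_calibration
np.set_printoptions(precision=4,suppress=True)
def Rm(c):
    a=np.asarray(c['attitude'],float); return a if a.shape==(3,3) else R.from_rotvec(a).as_matrix()
def rays(c,px,fish=False):
    K=c['K'];px=np.atleast_2d(np.asarray(px,float))
    u=(px[:,0]-K[0,2])/K[0,0];v=(px[:,1]-K[1,2])/K[1,1]
    if fish:
        r=np.hypot(u,v);s=np.where(r>1e-9,np.sin(r)/np.maximum(r,1e-9),1)
        d=np.stack([u*s,v*s,np.cos(r)],1)
    else: d=np.stack([u,v,np.ones_like(u)],1)
    return d@Rm(c).T
def onplane(c,px,z,fish=False):
    d=rays(c,px,fish);o=np.asarray(c['origin']);t=(z-o[2])/d[:,2];return o+t[:,None]*d
def proj(c,P,fish=False):
    q=(np.atleast_2d(P)-c['origin'])@Rm(c);K=c['K']
    if fish:
        n=np.hypot(q[:,0],q[:,1]);th=np.arctan2(n,q[:,2]);s=th/np.maximum(n,1e-9);u=q[:,0]*s;v=q[:,1]*s
    else: u=q[:,0]/q[:,2];v=q[:,1]/q[:,2]
    return np.stack([K[0,0]*u+K[0,2],K[1,1]*v+K[1,2]],1)
def redmask(im):
    h=cv2.cvtColor(im,cv2.COLOR_BGR2HSV)
    m=((h[...,0]<5)|(h[...,0]>174))&(h[...,1]>150)&(h[...,2]>50)
    return m.astype(np.uint8)*255
E
python3 - <<'E'
from h import *
im=cv2.imread("pics/top0.png"); c=get_calibration("top")
m=redmask(im)
cs,_=cv2.findContours(m,0,2)
for k in cs:
    if cv2.contourArea(k)>300:
        r=cv2.minAreaRect(k); b=cv2.boxPoints(r)
        print(np.array(r[0]),r[1],r[2]); print(b.round(1).tolist()); print(onplane(c,b,.044)[:,:2].round(3).tolist())
a=cv2.resize(im[140:270,200:400],None,fx=4,fy=4,interpolation=cv2.INTER_CUBIC);cv2.imwrite("pics/a.png",a)
a=cv2.resize(im[140:240,430:520],None,fx=6,fy=6,interpolation=cv2.INTER_CUBIC);cv2.imwrite("pics/b.png",a)
sc=cv2.imread("pics/scene0.png");a=cv2.resize(sc[110:310,200:400],None,fx=3,fy=3,interpolation=cv2.INTER_CUBIC);cv2.imwrite("pics/c.png",a)
E
```

```text
[ 18.5138 238.4295] (46.082183837890625, 47.422752380371094) 11.040940284729004
[[-8.600000381469727, 257.29998779296875], [0.4000000059604645, 210.6999969482422], [45.70000076293945, 219.60000610351562], [36.599998474121094, 266.1000061035156]]
[[0.312, 0.946], [0.438, 0.944], [0.416, 0.818], [0.291, 0.823]]
[361.2746 201.5205] (65.18574523925781, 22.724472045898438) 84.80557250976562
[[347.0, 170.10000610351562], [369.6000061035156, 168.0], [375.5, 233.0], [352.8999938964844, 235.0]]
[[0.569, -0.0], [0.577, -0.064], [0.394, -0.078], [0.388, -0.017]]
[233.03 195.29] (23.900211334228516, 63.922454833984375) 8.130102157592773
[[216.6999969482422, 225.1999969482422], [225.6999969482422, 162.0], [249.39999389648438, 165.3000030517578], [240.3000030517578, 228.60000610351562]]
[[0.408, 0.354], [0.587, 0.34], [0.578, 0.273], [0.4, 0.289]]
[465.2538 194.9692] (25.55115509033203, 64.62210083007812) 7.125016689300537
[[448.6000061035156, 225.39999389648438], [456.6000061035156, 161.3000030517578], [481.8999938964844, 164.5], [473.8999938964844, 228.60000610351562]]
[[0.418, -0.279], [0.601, -0.31], [0.593, -0.381], [0.41, -0.348]]
[163.2763  72.0086] (33.03047561645508, 74.516357421875) 81.46923065185547
[[124.0, 61.20000076293945], [197.6999969482422, 50.099998474121094], [202.60000610351562, 82.80000305175781], [128.89999389648438, 93.9000015258789]]
[[0.889, 0.659], [0.93, 0.445], [0.825, 0.422], [0.786, 0.633]]
```

View pics/a.png

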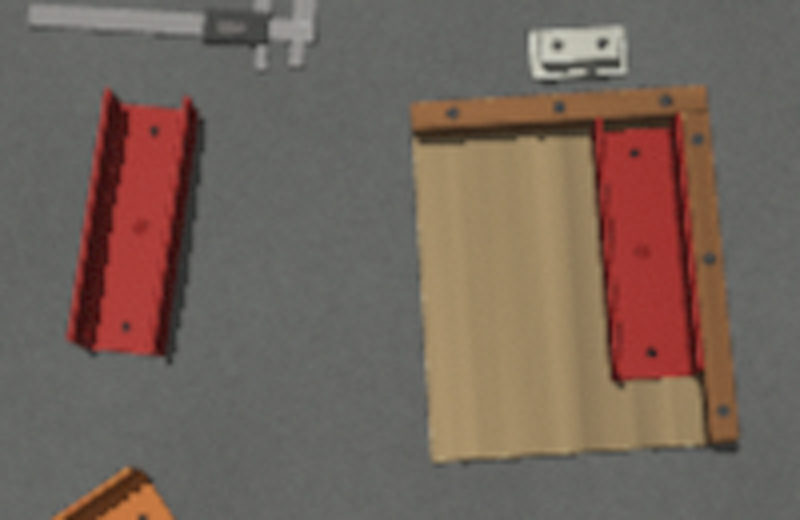

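View pics/b.png

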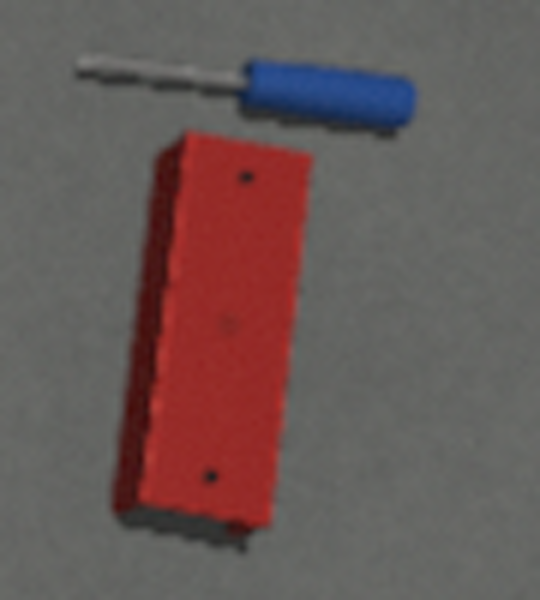

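View pics/c.png

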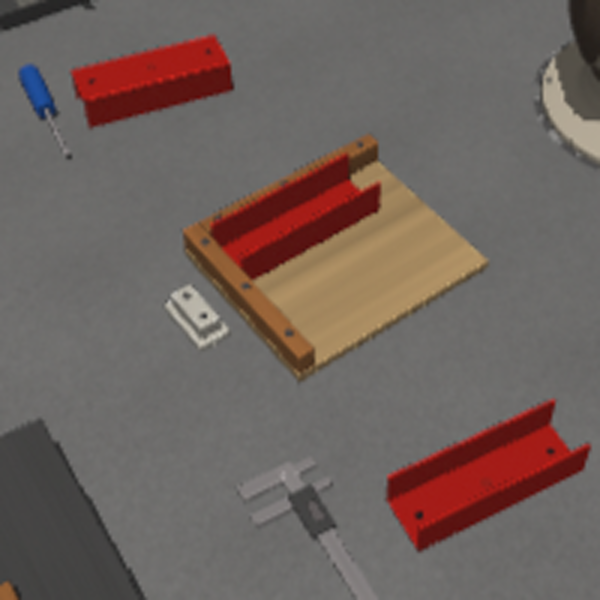

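In the zooms, the holes and end edges show clearly. The laid channel's far end touches the end batten (crop a, x 600–690, y 125). There is free board to its left. I'll get coarse poses from the hole pairs.

Run:
```python
from h import *
c=get_calibration("top")
def up(p,s,o): return (np.array(p)+.5)/s-.5+np.array(o)
D={'up':(up([(154,131),(126,327)],4,(200,140)),.004),'laid':(up([(634,153),(652,352)],4,(200,140)),.016),'down':(up([(246,177),(211,476)],6,(430,140)),.044)}
for k,(p,z) in D.items():
    P=onplane(c,p,z);d=P[0]-P[1];print(k,P[:,:2].tolist(),'mid',P.mean(0),'yaw',np.degrees(np.arctan2(d[1],d[0])),np.linalg.norm(d))
# batten top inner edges z=.042
q=up([(415,133),(706,110)],4,(200,140));print(onplane(c,q,.042))
q=up([(681,113),(711,442)],4,(200,140));P=onplane(c,q,.042);d=P[0]-P[1];print(P,np.degrees(np.arctan2(d[1],d[0])))
# board open corners top z .012
q=up([(433,461),(414,133)],4,(200,140));P=onplane(c,q,.012);d=P[1]-P[0];print(P,np.degrees(np.arctan2(d[1],d[0])))
s=monitor.state();T=R.from_rotvec(s['tcp_rot']).as_matrix();print(T);w=get_calibration('wrist');print('cam in tool',T.T@(w['origin']-s['tool_pos']),T.T@Rm(w))
```

```text
up [[0.5677015193586561, 0.31213462125839475], [0.4243834879399183, 0.3239741530023845]] mid [0.496  0.3181 0.004 ] yaw -4.72249268895059 0.14380623297221595
laid [[0.5545541460938755, -0.034692232465491926], [0.4114514621397019, -0.04677650649151889]] mid [ 0.483  -0.0407  0.016 ] yaw 4.82687761732025 0.14361200448995973
down [[0.5786854978548857, -0.34846711677656306], [0.43680888929117706, -0.3240319096846456]] mid [ 0.5077 -0.3362  0.044 ] yaw -9.77210123562761 0.14396545211669598
[[ 0.5596  0.1217  0.042 ]
 [ 0.5801 -0.0827  0.042 ]]
[[ 0.5776 -0.065   0.042 ]
 [ 0.3479 -0.0832  0.042 ]] 4.513062716162769
[[0.3336 0.1048 0.012 ]
 [0.5675 0.1235 0.012 ]] 4.553748603515849
[[-0.925   0.38   -0.0005]
 [ 0.38    0.925  -0.001 ]
 [ 0.0001 -0.0011 -1.    ]]
cam in tool [0.0797 0.0009 0.0321] [[-0.0008 -0.9502 -0.3118]
 [ 1.     -0.0006 -0.0007]
 [ 0.0005 -0.3118  0.9502]]
```

>>> {"api": "drive_tool", "payload": {
  "targets": [
    [[35,-23,-8,0,0,2.2,40],[35,-23,-8,0,0,2.2,40],[35,-23,-8,0,0,2.2,40],[35,-23,-8,0,0,2.2,40],[35,-23,-8,0,0,2.2,40],[35,-23,-8,0,0,2.2,40],[35,-24,-8,0,0,2.2,40],[35,-24,-8,0,0,2.2,40]]
  ],
  "newtons": 60
}}

```text
clock: 0.9
tool_pos: [0.4997, 0.3446, 0.3401]
tcp_rot: [-0.127, -3.139, 0.0]
ft_force: [0.7, 0.9, -0.1]
grip_width: 0.04
```

>>> {"api": "drive_tool", "payload": {
  "targets": [
    [[0,0,0,0,0,0,40],[0,0,0,0,0,0,40],[0,0,0,0,0,0,40]]
  ]
}}

```text
clock: 1.2
tool_pos: [0.498, 0.3463, 0.3407]
tcp_rot: [-0.13, -3.139, -0.0]
ft_force: [0.2, 0.1, -0.1]
grip_width: 0.0401
```

Run:
```python
from h import *
w=get_calibration("wrist");im=read_camera("wrist");cv2.imwrite("pics/w1.png",im);np.save("w1.npy",w,allow_pickle=True)
s=monitor.state();T=R.from_rotvec(s['tcp_rot']).as_matrix();print(s['clock'],s['tool_pos'],T,s['ft_force'],s['grip_width'])
```

```text
1.25 [0.4978 0.3465 0.3409] [[-0.9966  0.0818  0.0001]
 [ 0.0818  0.9966  0.0001]
 [-0.0001  0.0001 -1.    ]] [ 0.7335 -0.4396  0.3643] 0.04013887330460476
```

View pics/w1.png

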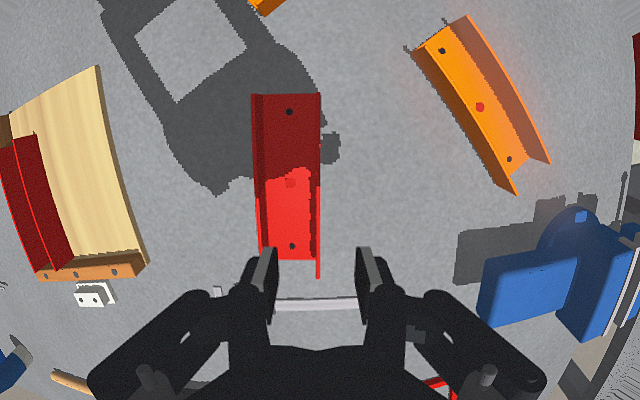

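The wrist view shows the open-up channel upright in the picture, with holes at about (289,112) and (292,246). Its right (+y) flange is at column ~319, between the fingertips (columns 270–365). I'll refine from this.

Run:
```python
from h import *
w=np.load("w1.npy",allow_pickle=True).item()
im=cv2.imread("pics/w1.png")
def hole(im,p,r=7):
    x,y=p;g=im[y-r:y+r+1,x-r:x+r+1].astype(float).max(2);wt=np.clip(np.median(g)*.7-g,0,None)
    yy,xx=np.mgrid[-r:r+1,-r:r+1];return [x+(xx*wt).sum()/wt.sum(),y+(yy*wt).sum()/wt.sum()]
h=[hole(im,(289,112)),hole(im,(292,246))];print(h)
P=onplane(w,h,.004,True);d=P[1]-P[0];print(P,P.mean(0),np.degrees(np.arctan2(d[1],d[0])),np.linalg.norm(d))
# laid channel: visible ends/batten foot rough
m=redmask(im);cs,_=cv2.findContours(m,0,2);k=max(cs,key=cv2.contourArea);
# right flange top edge
for row in range(150,260,20):
    r=np.where(m[row]>0)[0];r=r[(r>230)&(r<340)];print(row,r.min(),r.max(),onplane(w,[[r.max()+.5,row],[r.min()-.5,row]],.044,True)[:,:2].tolist())
```

```text
[[np.float64(288.7596741344195), np.float64(111.36019784695955)], [np.float64(291.7107281147977), np.float64(245.57755675347354)]]
[[0.4249 0.326  0.004 ]
 [0.5677 0.3139 0.004 ]] [0.4963 0.32   0.004 ] -4.842684189463779 0.14326962147379504
150 252 319 [[0.4597320884016725, 0.3527816460896471], [0.4541537209392166, 0.29370751795350203]]
170 254 319 [[0.4773697860409286, 0.35135141373156686], [0.47214201607650597, 0.2931709412928412]]
190 255 319 [[0.49551875529316747, 0.34988775738336814], [0.49053008592797587, 0.291544855962297]]
210 256 319 [[0.5143607666960167, 0.3483764213566885], [0.5095988378883732, 0.28969797506817263]]
230 257 319 [[0.5341038898451149, 0.3468012319873004], [0.5295606465765298, 0.2875997920209492]]
250 259 319 [[0.5549925410510647, 0.34514332840504486], [0.5507247911328091, 0.28620476836477965]]
```

>>> {"api": "drive_tool", "payload": {
  "targets": [
    [[0,1.5,-35,0,0,0,40],[0,0,-35,0,0,0,40],[0,0,-35,0,0,0,40],[0,0,-20,0,0,0,40],[0,0,-15,0,0,0,40],[0,0,-10,0,0,0,40],[0,0,0,0,0,0,40]]
  ]
}}

```text
clock: 1.95
tool_pos: [0.4982, 0.3476, 0.1901]
tcp_rot: [-0.129, -3.138, 0.001]
ft_force: [0.3, -0.8, 0.6]
grip_width: 0.04
```

>>> {"api": "drive_tool", "payload": {
  "targets": [
    [[0,0,0,0,0,0,20],[0,0,0,0,0,0,10],[0,0,0,0,0,0,0],[0,0,0,0,0,0,0],[0,0,0,0,0,0,0],[0,0,0,0,0,0,0]]
  ]
}}

```text
clock: 2.55
tool_pos: [0.4988, 0.3475, 0.1919]
tcp_rot: [0.13, 3.137, 0.001]
ft_force: [-1.4, -0.6, 6.6]
grip_width: 0.0027
```

Run:
```python
from h import *
w=get_calibration("wrist");im=read_camera("wrist");cv2.imwrite("pics/w2.png",im)
print(monitor.state())
```

```text
{'clock': 2.6, 'joint_pos': array([ 0.4818,  0.3716,  1.6113, -0.    ,  1.157 , -1.0063]), 'joint_velocities': array([-0.0009, -0.0005,  0.0009, -0.0006, -0.0004, -0.    ]), 'effort': array([ -0.2266, -79.4918, -46.8747,  -0.0476,  -0.3681,   0.0024]), 'tool_pos': array([0.4988, 0.3475, 0.1919]), 'tcp_rot': array([0.1298, 3.1374, 0.0013]), 'ft_force': array([-1.8779,  0.0036,  6.5216]), 'torque': array([-0.0614,  0.1898,  0.0299]), 'grip_width': 0.00269517555205828}
```

View pics/w2.png

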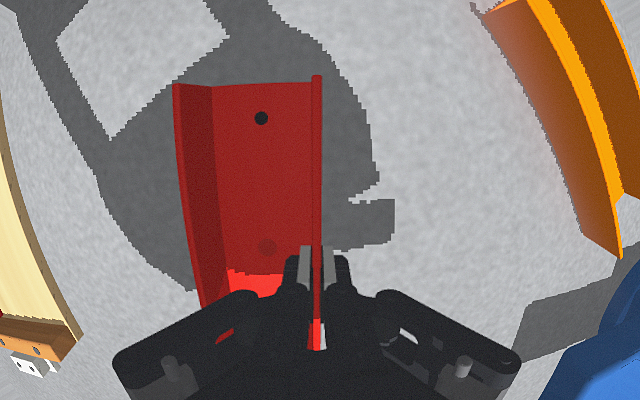

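The wrist view shows the flange clamped between the two pads (about 318,265). Now I'll lift.

>>> {"api": "drive_tool", "payload": {
  "targets": [
    [[0,0,10,0,0,0,0],[0,0,20,0,0,0,0],[0,0,20,0,0,0,0],[0,0,20,0,0,0,0],[0,0,20,0,0,0,0],[0,0,20,0,0,0,0],[0,0,10,0,0,0,0],[0,0,0,0,0,0,0]]
  ]
}}

```text
clock: 3.4
tool_pos: [0.4986, 0.3474, 0.3124]
tcp_rot: [0.13, 3.137, 0.002]
ft_force: [0.3, -0.1, -1.7]
grip_width: 0.0029
```

Run:
```python
from h import *
im=read_camera("wrist");cv2.imwrite("pics/w3.png",im)
s=monitor.state();print(s['tool_pos'],s['tcp_rot'],s['ft_force'],s['torque'],s['grip_width'])
im=read_camera("scene");cv2.imwrite("pics/s3.png",cv2.resize(im[100:330,200:560],None,fx=2.2,fy=2.2,interpolation=cv2.INTER_CUBIC))
```

```text
[0.4985 0.3473 0.311 ] [0.1298 3.1382 0.0005] [ 0.3266  0.1752 -1.6567] [0.0634 0.0069 0.0046] 0.002978063823630676
```

View pics/w3.png

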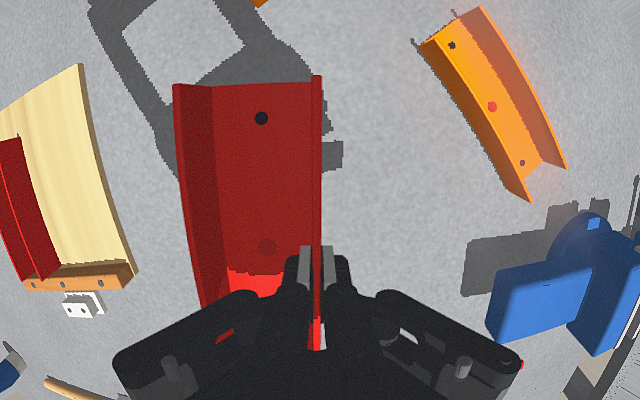

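View pics/s3.png

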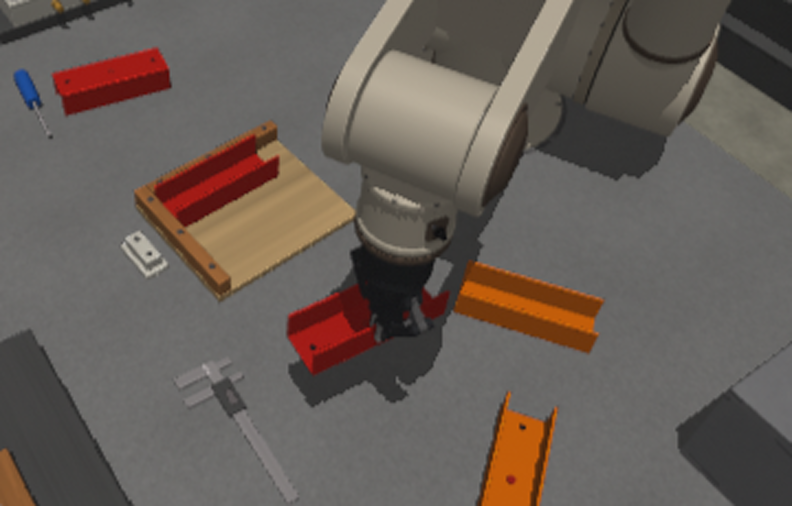

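The channel is held firmly: its hole is still at (262,118), and the scene view shows it level. I'll move nearer the board, with the channel yawed to match, and measure the board and laid channel from there.

>>> {"api": "drive_tool", "payload": {
  "targets": [
    [[-5,-25,8,0,0,1.6,0],[-5,-25,8,0,0,1.6,0],[-5,-25,8,0,0,1.6,0],[-5,-25,8,0,0,1.6,0],[-5,-25,8,0,0,1.5,0],[-5,-25,8,0,0,1.5,0],[0,0,0,0,0,0,0],[0,0,0,0,0,0,0]]
  ]
}}

```text
clock: 4.3
tool_pos: [0.4685, 0.1971, 0.358]
tcp_rot: [0.126, -3.138, 0.0]
ft_force: [0.7, 0.1, -1.0]
grip_width: 0.003
```

Run:
```python
from h import *
w=get_calibration("wrist");im=read_camera("wrist");cv2.imwrite("pics/w4.png",im);np.save("w4.npy",w,allow_pickle=True)
s=monitor.state();print(s['clock'],s['tool_pos'],s['tcp_rot'],s['ft_force'],s['torque'],s['grip_width'])
cv2.imwrite("pics/w4z.png",cv2.resize(im[80:360,0:280],None,fx=2.14,fy=2.14,interpolation=cv2.INTER_CUBIC))
```

```text
4.35 [0.4685 0.1975 0.3578] [ 0.1268 -3.1379  0.0003] [-0.2572  0.5456 -1.4234] [ 0.0291 -0.0228 -0.0215] 0.0027669321471846817
```

View pics/w4.png

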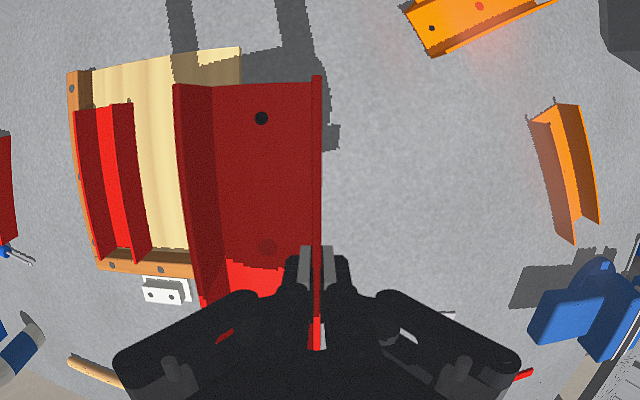

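View pics/w4z.png

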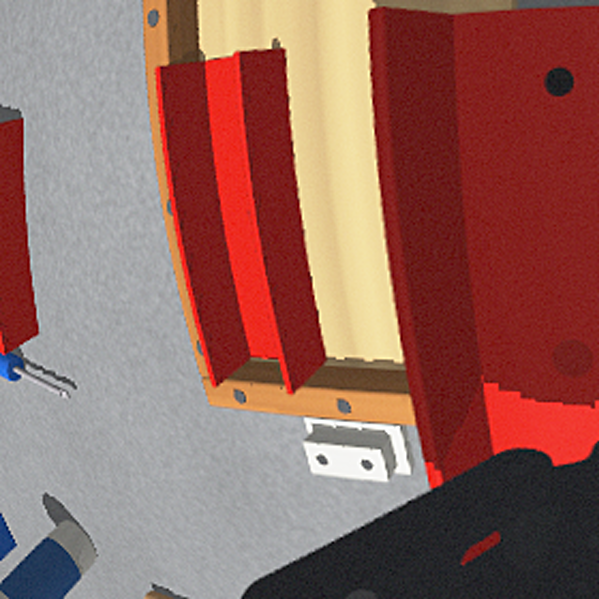

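The wrist view shows the laid channel at columns 75–150 and the batten foot at zoom row ~361. The laid channel's +y base edge runs from zoom (286,50) to (325,360). Its end sits at the batten.

Run:
```python
from h import *
w=np.load("w4.npy",allow_pickle=True).item();c=get_calibration("top")
def Z(p): return (np.array(p,float)+.5)/2.14-.5+np.array([0,80])
def show(n,p,z):
    P=onplane(w,Z(p),z,True);print(n,P[:,:2].round(4).tolist(),[round(float(np.degrees(np.arctan2(*(P[-1]-P[0])[1::-1]))),2)])
    return P
show('laid +y outer base',[(286,52),(325,359)],.012)
show('laid +y top outer',[(240,52),(290,393)],.056)
show('laid -y top outer',[(157,68),(212,387)],.056)
show('batten foot',[(328,360),(400,362)],.012)
show('batten top inner edge (y)',[(405,396),(300,386),(212,379)],.042)
# held channel: hole and corners in world: 
s=monitor.state();zb=s['tool_pos'][2]-.1919+.0
print('lift',zb)
h=[[261.6,118.2],[268,247]];P=onplane(w,h,zb+.004,True);d=P[1]-P[0];print('held hole,centre',P,np.degrees(np.arctan2(d[1],d[0])),'rel tcp',P[1]-s['tool_pos'])
# scene cross check from top: top view edges
def up(p,s,o): return (np.array(p)+.5)/s-.5+np.array(o)
print('top: laid +y top outer',onplane(c,up([(598,122),(612,380)],4,(200,140)),.056)[:,:2])
```

```text
laid +y outer base [[0.394, -0.0149], [0.57, -0.0028]] [3.96]
laid +y top outer [[0.3922, -0.0137], [0.5689, -0.0021]] [3.74]
laid -y top outer [[0.3971, -0.0719], [0.5749, -0.0599]] [3.87]
batten foot [[0.5704, -0.0007], [0.5653, 0.0477]] [96.03]
batten top inner edge (y) [[0.5686, 0.0622], [0.5724, -0.0041], [0.5788, -0.0713]] [-85.63]
lift 0.16594408621491671
held hole,centre [[0.3988 0.1644 0.1699]
 [0.4699 0.1703 0.1699]] 4.690461598760024 rel tcp [ 0.0014 -0.0272 -0.1879]
top: laid +y top outer [[ 0.5661 -0.0054]
 [ 0.3873 -0.0149]]
```

>>> {"api": "drive_tool", "payload": {
  "targets": [
    [[-1,-28,0,0,0,-0.2,0],[-1,-28,0,0,0,0,0],[-1,-28,-10,0,0,0,0],[0,-28,-20,0,0,0,0],[0,-29,-20,0,0,0,0],[0,0,-20,0,0,0,0],[0,0,0,0,0,0,0]]
  ]
}}

```text
clock: 5.05
tool_pos: [0.4651, 0.0563, 0.2858]
tcp_rot: [0.121, -3.134, -0.001]
ft_force: [0.1, 0.6, -0.7]
grip_width: 0.0026
```

Run:
```python
from h import *
w=get_calibration("wrist");im=read_camera("wrist");cv2.imwrite("pics/w5.png",im);np.save("w5.npy",w,allow_pickle=True)
s=monitor.state();print(s['clock'],s['tool_pos'],s['tcp_rot'],s['ft_force'],s['torque'],s['grip_width'])
im=read_camera("scene");cv2.imwrite("pics/s5.png",cv2.resize(im[100:300,180:440],None,fx=3,fy=3,interpolation=cv2.INTER_CUBIC))
im=read_camera("top");cv2.imwrite("pics/t5.png",cv2.resize(im[140:270,290:420],None,fx=4.5,fy=4.5,interpolation=cv2.INTER_CUBIC))
```

```text
5.1 [0.4655 0.0567 0.2875] [ 0.1222 -3.1363 -0.0005] [-0.5459  0.3418 -0.462 ] [ 0.0077 -0.0094  0.0024] 0.0027536018129866134
```

View pics/w5.png

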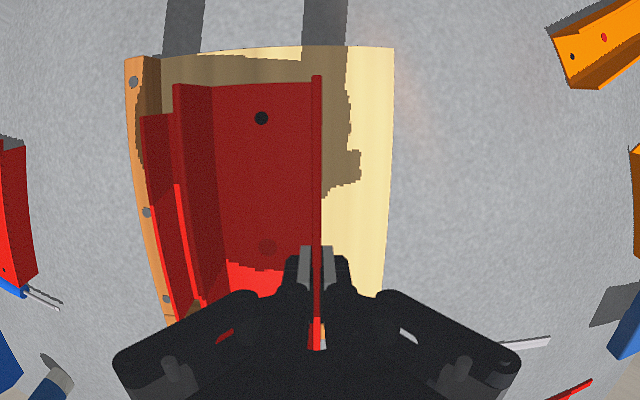

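View pics/s5.png

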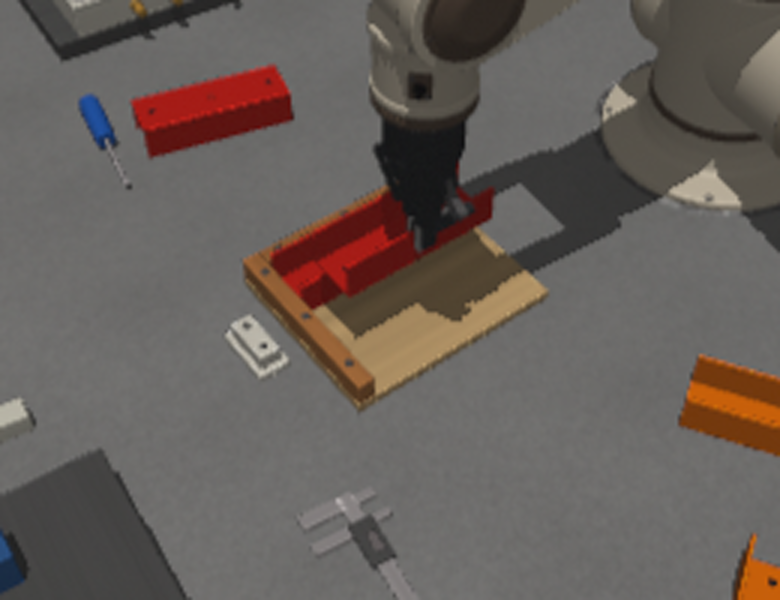

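View pics/t5.png

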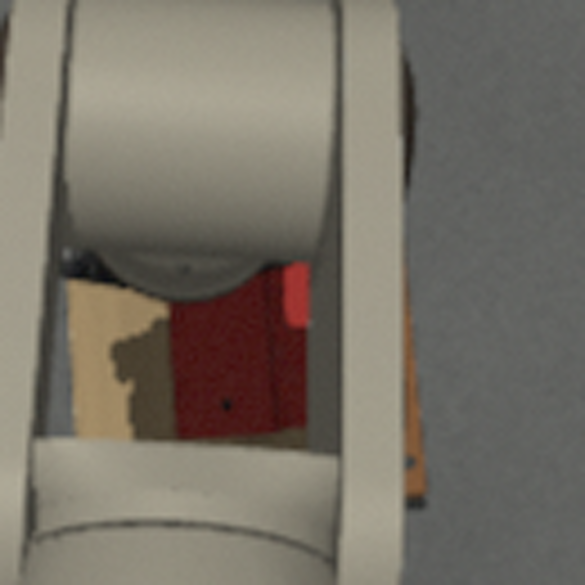

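The carried channel hangs over its place. In the wrist view, the board's open edge at columns 394→382 is a good y reference, as is the laid -y flange at (142,115)–(182,320).

```bash
python3 - <<'E'
from h import *
w=np.load("w5.npy",allow_pickle=True).item();im=cv2.imread("pics/w5.png")
hsv=cv2.cvtColor(im,cv2.COLOR_BGR2HSV)
pts=[]
for row in range(60,290,10):
    k=np.where((hsv[row,:,1]>60)&(hsv[row,:,0]>10)&(hsv[row,:,0]<35))[0];k=k[(k>330)&(k<420)]
    if len(k): pts.append((k.max()+.5,row))
P=onplane(w,pts,.012,True);f=np.polyfit(P[:,0],P[:,1],1);print('open edge yaw',np.degrees(np.arctan(f[0])),'y@.48',np.polyval(f,.48),np.abs(P[:,1]-np.polyval(f,P[:,0])).max())
q=[(142,116),(152,190),(163,250),(176,310)];P2=onplane(w,q,.056,True);print(P2)
q=[(151,190),(163,250)]
s=monitor.state();cen=s['tool_pos'][:2]+[.0014,-.0272];print('held',cen)
# side batten inner edge top? (outer edge)
E
python3 - <<'E'
import cv2
im=cv2.imread("pics/w5.png");cv2.imwrite("pics/w5z.png",cv2.resize(im[90:340,110:260],None,fx=3,fy=2.4,interpolation=cv2.INTER_CUBIC))
E
```

```text
open edge yaw 4.666077611285932 y@.48 0.11918742322847098 0.0005556485651931065
[[ 0.3963 -0.0714  0.056 ]
 [ 0.4505 -0.0652  0.056 ]
 [ 0.4992 -0.061   0.056 ]
 [ 0.5582 -0.0581  0.056 ]]
held [0.4672 0.0299]
```

View pics/w5z.png

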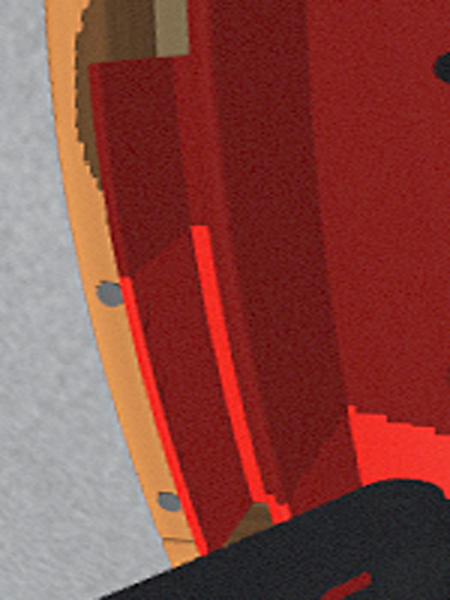

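>>> {"api": "drive_tool", "payload": {
  "targets": [
    [[0,-3,-20,0,0,0,0],[0,0,-25,0,0,0,0],[0,0,-20,0,0,0,0],[0,0,-8,0,0,0,0],[0,0,-4,0,0,0,0],[0,0,0,0,0,0,0],[0,0,0,0,0,0,0]]
  ]
}}

```text
clock: 5.9
tool_pos: [0.4659, 0.0535, 0.2127]
tcp_rot: [-0.123, 3.138, -0.0]
ft_force: [-0.1, -0.8, -2.3]
grip_width: 0.0028
```

>>> {"api": "drive_tool", "payload": {
  "targets": [
    [[0,0,-3,0,0,0,0],[0,0,-2,0,0,0,0],[0,0,-1,0,0,0,0],[3,0.2,0,0,0,0,0],[3,0.2,0,0,0,0,0],[0,0,0,0,0,0,0],[0,0,0,0,0,0,0]]
  ]
}}

```text
clock: 6.6
tool_pos: [0.4716, 0.0538, 0.2056]
tcp_rot: [0.122, -3.139, 0.0]
ft_force: [0.2, 0.1, -1.3]
grip_width: 0.0028
```

>>> {"api": "drive_tool", "payload": {
  "targets": [
    [[1,0.1,0,0,0,0,0],[1,0.1,0,0,0,0,0],[0,0,0,0,0,0,0],[0,0,0,0,0,0,0]]
  ]
}}

```text
clock: 7.0
tool_pos: [0.4735, 0.0539, 0.2057]
tcp_rot: [0.122, -3.139, 0.0]
ft_force: [1.0, 1.0, -1.7]
grip_width: 0.003
```

>>> {"api": "drive_tool", "payload": {
  "targets": [
    [[1,0.1,0,0,0,0,0],[1,0.1,0,0,0,0,0],[0,0,0,0,0,0,0],[0,0,0,0,0,0,0]]
  ]
}}

```text
clock: 7.4
tool_pos: [0.4755, 0.0541, 0.2056]
tcp_rot: [0.122, -3.139, 0.0]
ft_force: [0.5, -0.4, -1.8]
grip_width: 0.0027
```

>>> {"api": "drive_tool", "payload": {
  "targets": [
    [[0.5,0,0,0,0,0,0],[0.5,0,0,0,0,0,0],[0,0,0,0,0,0,0],[0,0,0,0,0,0,0]]
  ]
}}

```text
clock: 7.8
tool_pos: [0.4765, 0.0541, 0.2057]
tcp_rot: [0.122, -3.139, 0.0]
ft_force: [0.1, -0.0, -1.8]
grip_width: 0.0029
```

>>> {"api": "drive_tool", "payload": {
  "targets": [
    [[0.5,0,0,0,0,0,0],[0.5,0,0,0,0,0,0],[0,0,0,0,0,0,0],[0,0,0,0,0,0,0]]
  ]
}}

```text
clock: 8.2
tool_pos: [0.4775, 0.0541, 0.2056]
tcp_rot: [0.122, -3.139, 0.0]
ft_force: [0.6, 0.4, -2.0]
grip_width: 0.0027
```

>>> {"api": "drive_tool", "payload": {
  "targets": [
    [[0.5,0,0,0,0,0,0],[0.5,0,0,0,0,0,0],[0,0,0,0,0,0,0],[0,0,0,0,0,0,0]]
  ]
}}

```text
clock: 8.6
tool_pos: [0.4785, 0.0541, 0.2057]
tcp_rot: [-0.122, 3.139, -0.0]
ft_force: [-0.3, 0.1, -1.5]
grip_width: 0.0027
```

>>> {"api": "drive_tool", "payload": {
  "targets": [
    [[1,0,0,0,0,0,0],[0.5,0,0,0,0,0,0],[0,0,0,0,0,0,0],[0,0,0,0,0,0,0]]
  ]
}}

```text
clock: 9.0
tool_pos: [0.4791, 0.0542, 0.2053]
tcp_rot: [0.123, -3.136, 0.0]
ft_force: [-14.2, 0.1, 6.2]
grip_width: 0.0029
```

Run:
```python
from h import *
s=monitor.state();print(s['clock'],s['tool_pos'],s['ft_force'])
im=read_camera("scene");cv2.imwrite("pics/s6.png",cv2.resize(im[130:260,220:380],None,fx=5,fy=4.6,interpolation=cv2.INTER_CUBIC))
```

```text
9.0 [0.4791 0.0542 0.2053] [-14.2165   0.0757   6.2427]
```

View pics/s6.png

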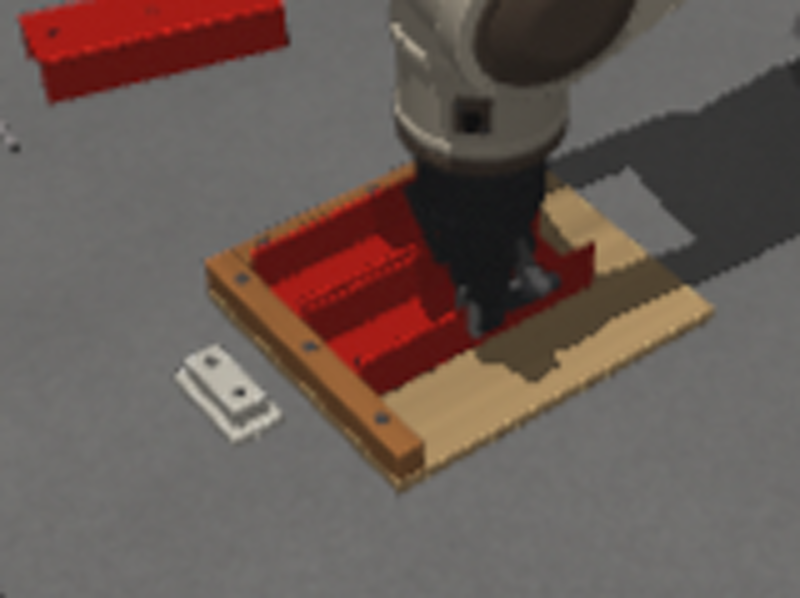

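The channel's end has touched the batten (fx -14 N). I'll ease off slightly and lower it to contact.

>>> {"api": "drive_tool", "payload": {
  "targets": [
    [[-0.6,0,0,0,0,0,0],[0,0,-0.5,0,0,0,0],[0,0,-0.5,0,0,0,0],[0,0,0,0,0,0,0],[0,0,0,0,0,0,0]]
  ]
}}

```text
clock: 9.55
tool_pos: [0.4789, 0.0542, 0.2045]
tcp_rot: [0.122, -3.137, 0.0]
ft_force: [-8.6, -0.2, 3.2]
grip_width: 0.0031
```

>>> {"api": "drive_tool", "payload": {
  "targets": [
    [[0,0,-0.5,0,0,0,0],[0,0,-0.5,0,0,0,0],[0,0,0,0,0,0,0],[0,0,0,0,0,0,0]]
  ]
}}

```text
clock: 9.95
tool_pos: [0.4789, 0.0542, 0.2038]
tcp_rot: [0.123, -3.137, 0.0]
ft_force: [-13.1, -0.6, 11.7]
grip_width: 0.0026
```

>>> {"api": "drive_tool", "payload": {
  "targets": [
    [[0,0,0,0,0,0,10],[0,0,0,0,0,0,25],[0,0,0,0,0,0,30],[0,0,0,0,0,0,30]]
  ]
}}

```text
clock: 10.35
tool_pos: [0.4795, 0.0541, 0.2037]
tcp_rot: [-0.122, 3.139, -0.0]
ft_force: [-0.1, 0.4, 0.0]
grip_width: 0.0298
```

>>> {"api": "drive_tool", "payload": {
  "targets": [
    [[0,0,10,0,0,0,30],[0,0,25,0,0,0,30],[0,0,40,0,0,0,30],[0,0,45,0,0,0,30],[0,0,40,0,0,0,60],[0,0,0,0,0,0,84],[0,0,0,0,0,0,84]]
  ]
}}

```text
clock: 11.05
tool_pos: [0.4793, 0.0542, 0.365]
tcp_rot: [-0.122, 3.137, -0.001]
ft_force: [0.5, -0.8, -0.6]
grip_width: 0.0727
```

Run:
```python
from h import *
w=get_calibration("wrist");im=read_camera("wrist");cv2.imwrite("pics/w7.png",im);np.save("w7.npy",w,allow_pickle=True)
s=monitor.state();print(s['clock'],s['tool_pos'],s['tcp_rot'],s['ft_force'],s['torque'],s['grip_width'])
im=read_camera("scene");cv2.imwrite("pics/s7.png",cv2.resize(im[130:260,220:380],None,fx=5,fy=4.6,interpolation=cv2.INTER_CUBIC))
```

```text
11.1 [0.4792 0.0541 0.3638] [-0.1224  3.139  -0.0003] [ 0.3496  0.1168 -0.1583] [ 0.0215  0.0323 -0.0295] 0.07891225583212037
```

View pics/w7.png

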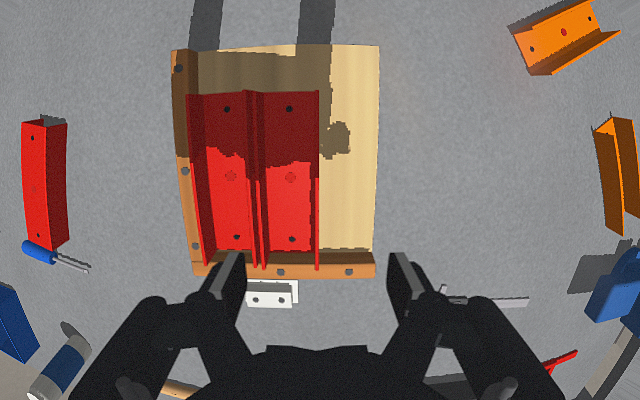

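View pics/s7.png

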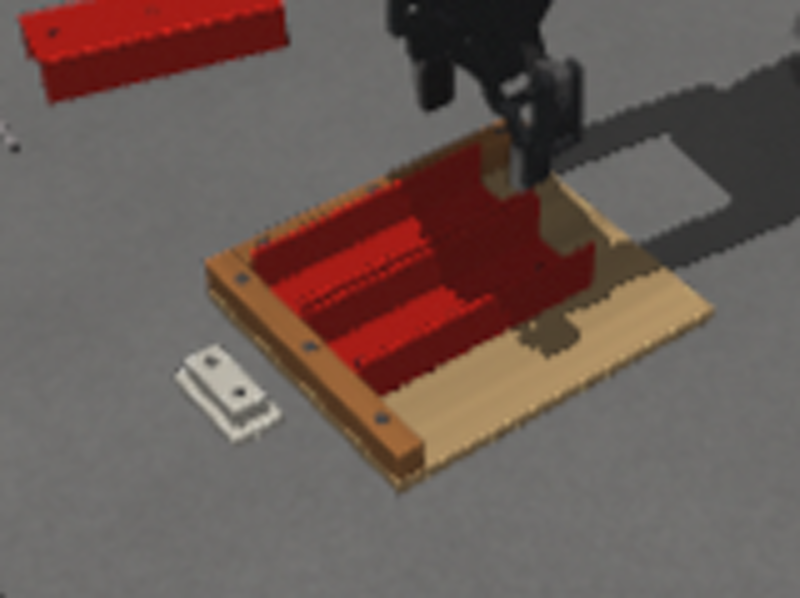

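Both channels now lie side by side with their ends at the batten and a narrow gap at columns ~245–265. The laid holes are at (227,109) and (237,237), and the placed holes at (289,109) and (292,239). I'll measure both.

```bash
cat >> h.py <<'E'
def hole(im,p,r=6):
    x,y=p;g=im[y-r:y+r+1,x-r:x+r+1].astype(float).max(2);wt=np.clip(np.median(g)*.6-g,0,None)
    yy,xx=np.mgrid[-r:r+1,-r:r+1];return [x+(xx*wt).sum()/wt.sum(),y+(yy*wt).sum()/wt.sum()]
E
python3 - <<'E'
from h import *
w=np.load("w7.npy",allow_pickle=True).item();im=cv2.imread("pics/w7.png")
for n,a,b in [('laid',(227,109),(237,237)),('new',(289,109),(292,239))]:
    h=[hole(im,a),hole(im,b)];P=onplane(w,h,.016,True);d=P[1]-P[0];print(n,np.round(h,1).tolist(),P.mean(0),np.degrees(np.arctan2(d[1],d[0])),np.linalg.norm(d))
# open-down as seen here
h=[hole(im,(32,138)),hole(im,(52,236))];P=onplane(w,h,.044,True);d=P[1]-P[0];print('down',h,P.mean(0),np.degrees(np.arctan2(d[1],d[0])),np.linalg.norm(d))
cv2.imwrite("pics/w7z.png",cv2.resize(im[70:300,160:390],None,fx=2.6,fy=2.6,interpolation=cv2.INTER_CUBIC))
E
```

```text
laid [[226.6, 109.0], [236.4, 236.3]] [ 0.4833 -0.038   0.016 ] 4.809667482426237 0.14332256698478668
new [[288.7, 108.6], [291.5, 238.7]] [0.4804 0.0265 0.016 ] 4.380890497397775 0.14321996511617888
down [[np.float64(31.990204614714845), np.float64(137.57509795385286)], [np.float64(nan), np.float64(nan)]] [nan nan nan] nan nanh.py:29: RuntimeWarning: invalid value encountered in scalar divide
  yy,xx=np.mgrid[-r:r+1,-r:r+1];return [x+(xx*wt).sum()/wt.sum(),y+(yy*wt).sum()/wt.sum()]
```

View pics/w7z.png

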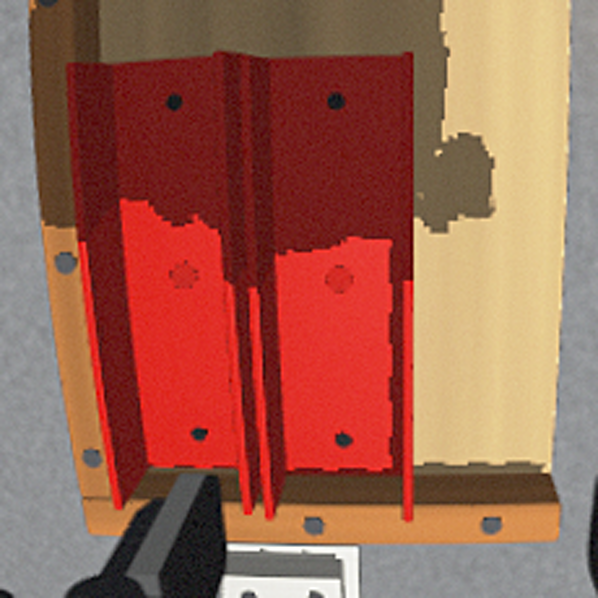

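Along the board's x, the old laid channel's holes sit about 2 mm farther from the batten than the new one's. I'll take a closer look at the ends.

>>> {"api": "drive_tool", "payload": {
  "targets": [
    [[15,-18,-15,0,0,0,84],[15,-18,-20,0,0,0,84],[10,-18,-20,0,0,0,84],[0,0,-15,0,0,0,84],[0,0,0,0,0,0,84],[0,0,0,0,0,0,84]]
  ]
}}

```text
clock: 11.75
tool_pos: [0.5193, 0.0003, 0.2934]
tcp_rot: [0.122, -3.138, -0.0]
ft_force: [0.8, 0.2, 0.7]
grip_width: 0.0841
```

Run:
```python
from h import *
w=get_calibration("wrist");im=read_camera("wrist");cv2.imwrite("pics/w8.png",im);np.save("w8.npy",w,allow_pickle=True)
s=monitor.state();print(s['clock'],s['tool_pos'],s['tcp_rot'],s['grip_width'])
cv2.imwrite("pics/w8z.png",cv2.resize(im[100:300,190:410],None,fx=3,fy=3,interpolation=cv2.INTER_CUBIC))
```

```text
11.8 [0.5194 0.0004 0.2941] [ 0.1228 -3.1391  0.    ] 0.08379214458745282
```

View pics/w8.png

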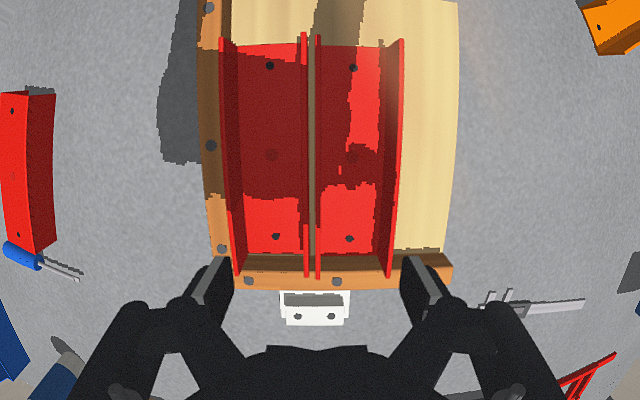

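View pics/w8z.png

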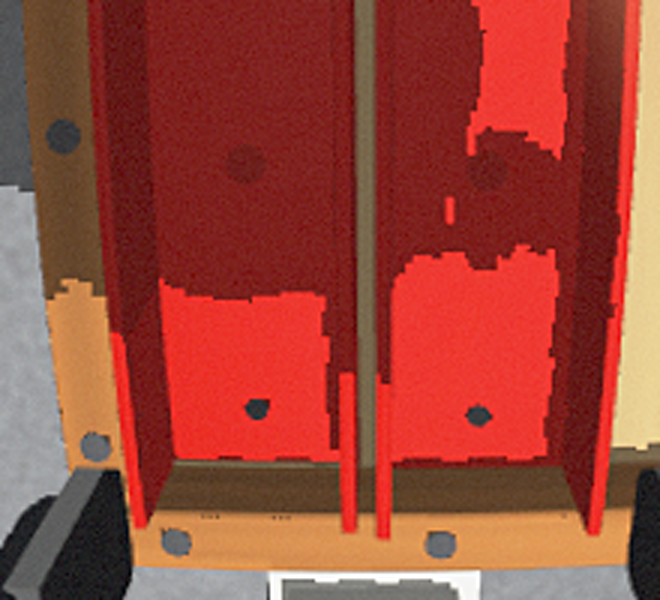

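The zoom shows a thin sliver of board (row ~460, x 178–345) between the old channel's web end and the batten, and none at the new channel. So the laid one stands about 2 mm off. I'll nudge it home with the fingertips on its two flange ends, above the height of the side batten.

>>> {"api": "drive_tool", "payload": {
  "targets": [
    [[-38,-12,0,0,0,0.2,50],[-38,-12,0,0,0,0,50],[-38,-12,0,0,0,0,50],[-36,-11,-10,0,0,0,50],[0,0,-25,0,0,0,50],[0,0,-25,0,0,0,50],[0,0,-17,0,0,0,50],[0,0,0,0,0,0,50]]
  ]
}}

```text
clock: 12.6
tool_pos: [0.3689, -0.0465, 0.2159]
tcp_rot: [0.128, -3.137, -0.001]
ft_force: [0.1, 0.8, 0.2]
grip_width: 0.0502
```

Run:
```python
from h import *
w=get_calibration("wrist");im=read_camera("wrist");cv2.imwrite("pics/w9.png",im)
s=monitor.state();print(s['clock'],s['tool_pos'],s['tcp_rot'],s['grip_width'],s['ft_force'])
```

```text
12.65 [ 0.3693 -0.0466  0.217 ] [ 0.1286 -3.1385 -0.0001] 0.050091890201882254 [-0.9774 -0.0443  0.2144]
```

View pics/w9.png

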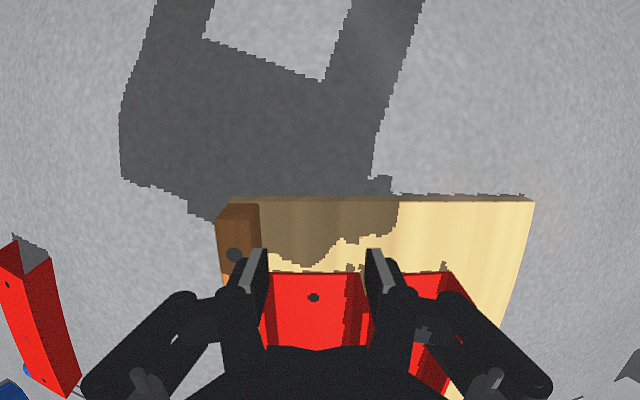

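The wrist view shows the fingertips at columns ~258 and ~375, level with the two flange ends of the laid channel and just short of them. I'll push slowly.

>>> {"api": "drive_tool", "payload": {
  "targets": [
    [[5,0.4,0,0,0,0,50],[4,0.3,0,0,0,0,50],[2,0.2,0,0,0,0,50],[0,0,0,0,0,0,50],[0,0,0,0,0,0,50]]
  ]
}}

```text
clock: 13.15
tool_pos: [0.3805, -0.0459, 0.2168]
tcp_rot: [0.128, -3.139, 0.0]
ft_force: [0.3, -0.5, 0.6]
grip_width: 0.05
```

>>> {"api": "drive_tool", "payload": {
  "targets": [
    [[1,0.1,0,0,0,0,50],[1,0.1,0,0,0,0,50],[0,0,0,0,0,0,50]]
  ]
}}

```text
clock: 13.45
tool_pos: [0.3825, -0.0458, 0.2166]
tcp_rot: [0.128, -3.139, 0.0]
ft_force: [0.3, 0.5, 0.4]
grip_width: 0.0501
```

>>> {"api": "drive_tool", "payload": {
  "targets": [
    [[1,0.1,0,0,0,0,50],[0,0,0,0,0,0,50],[0,0,0,0,0,0,50]]
  ]
}}

```text
clock: 13.75
tool_pos: [0.3834, -0.0456, 0.2166]
tcp_rot: [0.128, -3.139, 0.0]
ft_force: [-0.7, 1.4, -0.3]
grip_width: 0.0499
```

>>> {"api": "drive_tool", "payload": {
  "targets": [
    [[0.5,0,0,0,0,0,50],[0.5,0,0,0,0,0,50],[0,0,0,0,0,0,50]]
  ]
}}

```text
clock: 14.05
tool_pos: [0.3845, -0.0457, 0.2167]
tcp_rot: [-0.128, 3.139, -0.0]
ft_force: [-0.9, 0.4, 0.2]
grip_width: 0.0501
```

>>> {"api": "drive_tool", "payload": {
  "targets": [
    [[0.5,0,0,0,0,0,50],[0.5,0,0,0,0,0,50],[0,0,0,0,0,0,50]]
  ]
}}

```text
clock: 14.35
tool_pos: [0.3851, -0.0456, 0.2166]
tcp_rot: [0.128, -3.138, 0.0]
ft_force: [-7.8, -0.7, 3.9]
grip_width: 0.0502
```

Run:
```python
from h import *
im=read_camera("wrist");cv2.imwrite("pics/w10.png",im)
s=monitor.state();print(s['clock'],s['tool_pos'],s['ft_force'])
im=read_camera("scene");cv2.imwrite("pics/s10.png",cv2.resize(im[130:260,220:380],None,fx=5,fy=4.6,interpolation=cv2.INTER_CUBIC))
```

```text
14.4 [ 0.3851 -0.0456  0.2166] [-7.896  -0.4188  4.781 ]
```

View pics/w10.png

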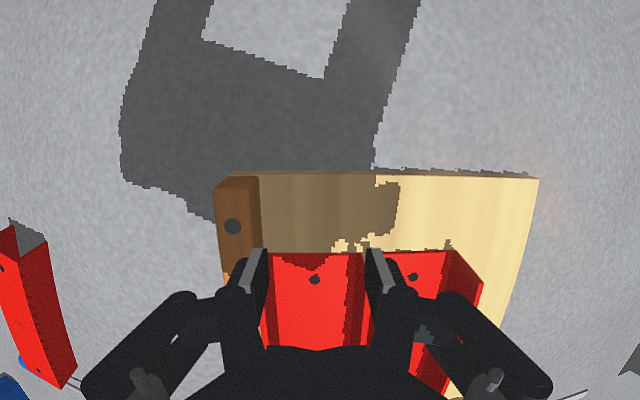

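View pics/s10.png

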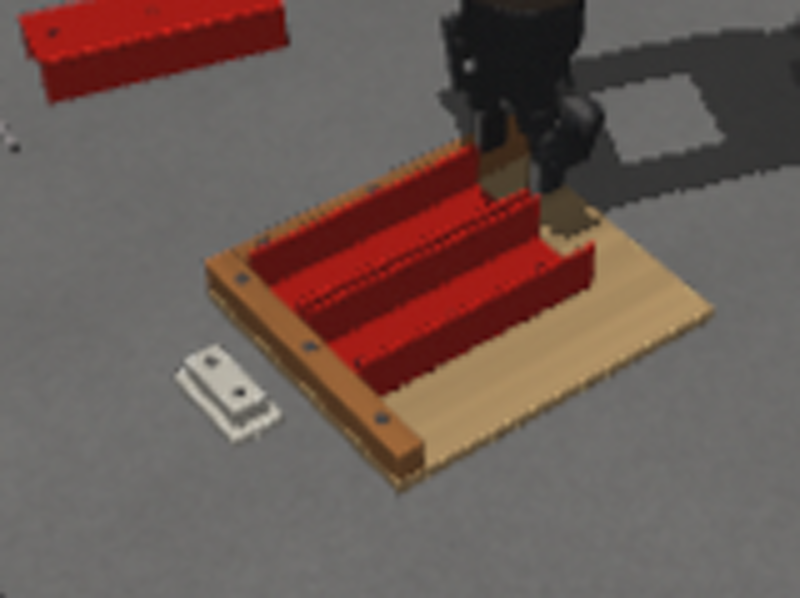

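The push became firm at -8 N, so the laid channel is home. In the scene view, both channels still lie flat and parallel. I'll back off, rise and go over the open-down channel.

>>> {"api": "drive_tool", "payload": {
  "targets": [
    [[-8,-0.6,0,0,0,0,50],[0,0,45,0,0,0,50],[0,0,48,0,0,0,60],[15,-35,48,0,0,-2,80],[19,-42,5,0,0,-2.5,80],[19,-42,0,0,0,-2.5,80],[19,-42,0,0,0,-2.5,80],[19,-42,0,0,0,-2.5,80]]
  ]
}}

```text
clock: 15.25
tool_pos: [0.4658, -0.2447, 0.354]
tcp_rot: [0.204, 3.134, -0.001]
ft_force: [0.5, -0.0, 0.7]
grip_width: 0.0799
```

>>> {"api": "drive_tool", "payload": {
  "targets": [
    [[20,-42,0,0,0,-2.5,80],[20,-42,0,0,0,0,80],[0,0,0,0,0,0,80],[0,0,0,0,0,0,80]]
  ]
}}

```text
clock: 15.65
tool_pos: [0.5055, -0.3275, 0.353]
tcp_rot: [-0.271, -3.129, -0.001]
ft_force: [0.9, 0.5, 0.1]
grip_width: 0.0796
```

Run:
```python
from h import *
w=get_calibration("wrist");im=read_camera("wrist");cv2.imwrite("pics/w11.png",im);np.save("w11.npy",w,allow_pickle=True)
s=monitor.state();print(s['clock'],s['tool_pos'],s['tcp_rot'],s['grip_width'],s['ft_force'])
```

```text
15.7 [ 0.5053 -0.3266  0.3535] [-0.2697 -3.1295 -0.0008] 0.08002357856434689 [-0.2621  0.9836  0.6719]
```

View pics/w11.png

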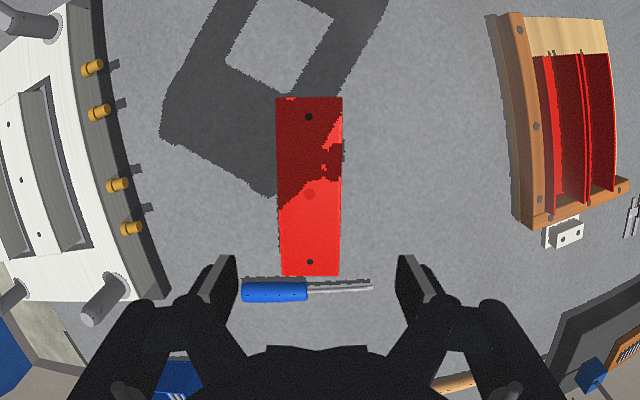

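The open-down channel is centred between the fingers, with holes at (309,117) and (310,262). The screwdriver is clear beyond its end.

Run:
```python
from h import *
w=np.load("w11.npy",allow_pickle=True).item();im=cv2.imread("pics/w11.png")
h=[hole(im,(309,117)),hole(im,(310,262))];P=onplane(w,h,.044,True);d=P[1]-P[0];print(h,P.mean(0),np.degrees(np.arctan2(d[1],d[0])),np.linalg.norm(d))
m=redmask(im)
E=[]
for row in range(110,270,20):
    r=np.where(m[row]>0)[0];r=r[(r>250)&(r<370)];E.append(onplane(w,[[r.min()-.5,row],[r.max()+.5,row]],.044,True)[:,:2])
E=np.array(E);mid=E.mean(1);print(mid.tolist(),np.linalg.norm(E[:,0]-E[:,1],axis=1));f=np.polyfit(mid[:,0],mid[:,1],1);print(np.degrees(np.arctan(f[0])),np.polyval(f,.5077))
s=monitor.state();print(s['tool_pos'],2*np.degrees(np.arctan2(-s['tcp_rot'][0],s['tcp_rot'][1])))
```

```text
[[np.float64(308.3655433752876), np.float64(116.3146569224523)], [np.float64(309.587146529563), np.float64(261.48431876606685)]] [ 0.5086 -0.3342  0.044 ] -9.864691938285741 0.143687897033128
[[0.43197689218056157, -0.3208154341654259], [0.4497112917363158, -0.32398733273472885], [0.4677293512230437, -0.3267651537238913], [0.4859394717860306, -0.33052356625767776], [0.5048322546108199, -0.33348551240758795], [0.524355511508068, -0.3370540468778251], [0.5448037342004521, -0.3408073745157023], [0.5664267993785754, -0.34479752229775384]] [0.0584 0.059  0.0588 0.0588 0.0589 0.0601 0.0596 0.0593]
-10.098071384628808 -0.33419008359321734
[ 0.5053 -0.3266  0.3535] 350.14887733905334
```

>>> {"api": "drive_tool", "payload": {
  "targets": [
    [[3,-7.5,-35,0,0,0,84],[0,0,-40,0,0,0,84],[0,0,-40,0,0,0,84],[0,0,-25,0,0,0,84],[0,0,-17,0,0,0,84],[0,0,-10,0,0,0,84],[0,0,0,0,0,0,84]]
  ],
  "newtons": 40
}}

```text
clock: 16.4
tool_pos: [0.5084, -0.3334, 0.1865]
tcp_rot: [-0.268, -3.129, -0.001]
ft_force: [-0.7, 0.5, 0.0]
grip_width: 0.084
```

Run:
```python
from h import *
im=read_camera("wrist");cv2.imwrite("pics/w12.png",im)
s=monitor.state();print(s['clock'],s['tool_pos'],s['ft_force'],s['grip_width'])
```

```text
16.45 [ 0.5086 -0.3338  0.1875] [ 0.2832 -0.7605 -0.2501] 0.08427546166989393
```

View pics/w12.png

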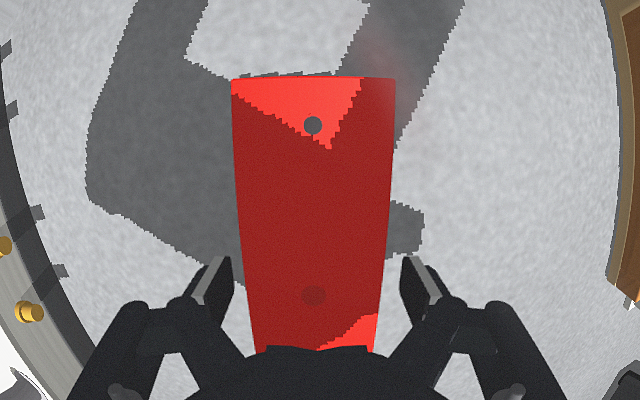

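The fingers straddle the channel, at columns 230 and 400, with room on both sides. Now I'll close.

>>> {"api": "drive_tool", "payload": {
  "targets": [
    [[0,0,0,0,0,0,66],[0,0,0,0,0,0,56],[0,0,0,0,0,0,54],[0,0,0,0,0,0,54],[0,0,0,0,0,0,54]]
  ]
}}

```text
clock: 16.95
tool_pos: [0.5089, -0.3344, 0.1883]
tcp_rot: [0.269, 3.129, -0.002]
ft_force: [-1.8, 2.1, 8.5]
grip_width: 0.0593
```

>>> {"api": "drive_tool", "payload": {
  "targets": [
    [[0,0,8,0,0,0,54],[0,0,15,0,0,0,54],[0,0,30,0,0,0,54],[0,0,35,0,0,0,54],[0,0,35,0,0,0,54],[0,0,20,0,0,0,54],[0,0,0,0,0,0,54]]
  ]
}}

```text
clock: 17.65
tool_pos: [0.5088, -0.3344, 0.3346]
tcp_rot: [0.269, 3.125, -0.006]
ft_force: [1.3, -0.7, -1.3]
grip_width: 0.0593
```

Run:
```python
from h import *
w=get_calibration("wrist");im=read_camera("wrist");cv2.imwrite("pics/w13.png",im);np.save("w13.npy",w,allow_pickle=True)
s=monitor.state();print(s['clock'],s['tool_pos'],s['ft_force'],s['torque'],s['grip_width'])
im=read_camera("scene");cv2.imwrite("pics/s13.png",cv2.resize(im[60:260,160:380],None,fx=3.5,fy=3,interpolation=cv2.INTER_CUBIC))
```

```text
17.7 [ 0.5086 -0.3343  0.3322] [ 0.0501 -1.2761 -1.9466] [ 0.0144 -0.0249 -0.002 ] 0.059569414448637406
```

View pics/w13.png

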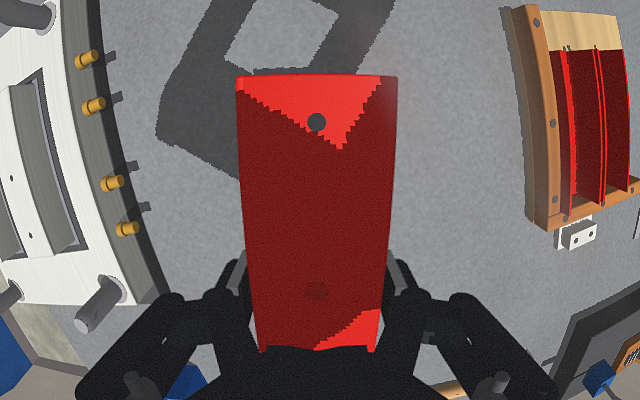

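View pics/s13.png

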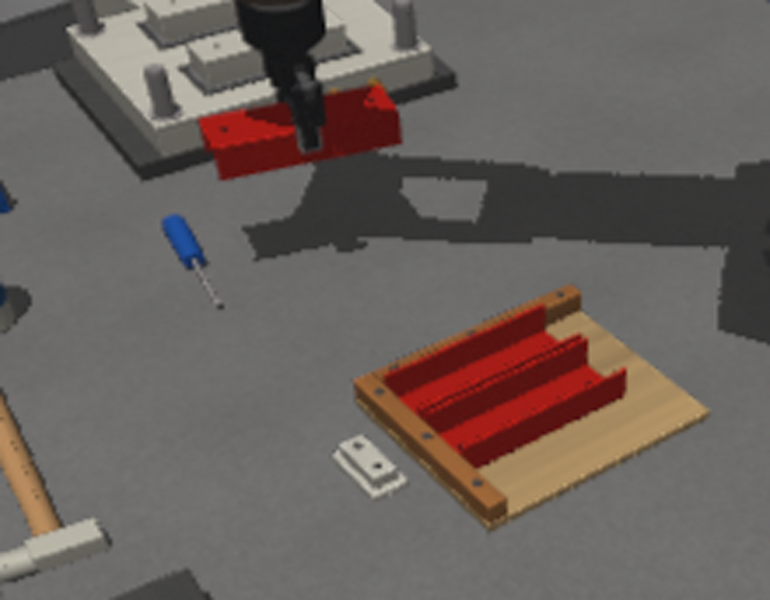

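The channel is held level, with its hole at (316,122) on the centre line. I'll carry it over the pair and turn it to the board's yaw.

>>> {"api": "drive_tool", "payload": {
  "targets": [
    [[-2,20,3,0,0,1,54],[-4,38,3,0,0,1.8,54],[-5,45,0,0,0,2,54],[-5,45,0,0,0,2,54],[-5,45,0,0,0,2,54],[-5,45,0,0,0,2,54],[-5,45,0,0,0,2,54],[-4,30,0,0,0,1,54]]
  ]
}}

```text
clock: 18.55
tool_pos: [0.4724, -0.0184, 0.3351]
tcp_rot: [0.114, -3.138, -0.001]
ft_force: [0.2, -0.4, -1.3]
grip_width: 0.0592
```

>>> {"api": "drive_tool", "payload": {
  "targets": [
    [[-2,15,0,0,0,0.7,54],[0,0,0,0,0,0,54],[0,0,0,0,0,0,54]]
  ]
}}

```text
clock: 18.85
tool_pos: [0.4714, -0.0061, 0.3353]
tcp_rot: [0.129, -3.138, 0.0]
ft_force: [-0.7, 0.1, -1.1]
grip_width: 0.0591
```

Run:
```python
from h import *
w=get_calibration("wrist");im=read_camera("wrist");cv2.imwrite("pics/w14.png",im);np.save("w14.npy",w,allow_pickle=True)
s=monitor.state();print(s['clock'],s['tool_pos'],s['tcp_rot'],s['ft_force'],s['torque'],s['grip_width'])
h=[[316.5,121.5],[316.5,291]];P=onplane(w,h,s['tool_pos'][2]-.1883+.044,True);d=P[1]-P[0];print(P,np.degrees(np.arctan2(d[1],d[0])),np.linalg.norm(d))
```

```text
18.9 [ 0.4715 -0.0066  0.3354] [ 0.1277 -3.1382  0.0002] [ 0.1512  0.8903 -1.3855] [-0.0442 -0.0782 -0.0066] 0.059016934478435715
[[ 0.399  -0.0113  0.1911]
 [ 0.4699 -0.0055  0.1911]] 4.686815113250676 0.07120915070688774
```

View pics/w14.png

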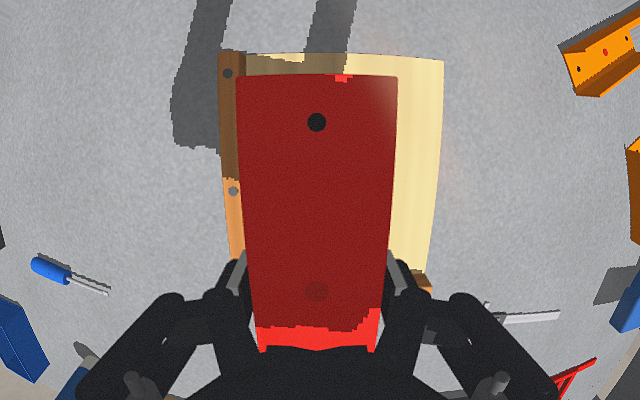

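The yaw is 4.7° and the centre is on the gap midline. I'll lower in stages.

>>> {"api": "drive_tool", "payload": {
  "targets": [
    [[0,0,-20,0,0,0,54],[0,0,-30,0,0,0,54],[0,0,-20,0,0,0,54],[0,0,-10,0,0,0,54],[0,0,0,0,0,0,54]]
  ]
}}

```text
clock: 19.4
tool_pos: [0.4715, -0.0069, 0.2548]
tcp_rot: [0.126, -3.137, -0.0]
ft_force: [0.6, -0.1, -0.3]
grip_width: 0.0595
```

Run:
```python
from h import *
s=monitor.state();print(s['clock'],s['tool_pos'],s['ft_force'])
im=read_camera("scene");cv2.imwrite("pics/s15.png",cv2.resize(im[130:260,220:380],None,fx=5,fy=4.6,interpolation=cv2.INTER_CUBIC))
```

```text
19.4 [ 0.4715 -0.0069  0.2548] [ 0.5768 -0.1201 -0.265 ]
```

View pics/s15.png

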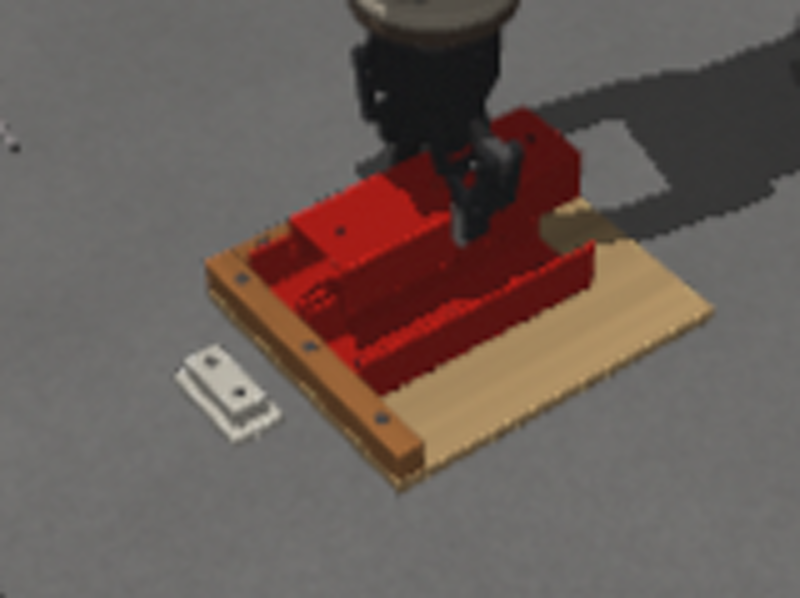

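The open-down channel is straddling the two middle flanges, just above them. I'll keep lowering.

>>> {"api": "drive_tool", "payload": {
  "targets": [
    [[0,0,-15,0,0,0,54],[0,0,-15,0,0,0,54],[0,0,-10,0,0,0,54],[0,0,-4,0,0,0,54],[0,0,0,0,0,0,54],[0,0,0,0,0,0,54]]
  ]
}}

```text
clock: 20.05
tool_pos: [0.4719, -0.0064, 0.2125]
tcp_rot: [-0.128, 3.138, -0.0]
ft_force: [-0.2, 0.1, -0.2]
grip_width: 0.0592
```

>>> {"api": "drive_tool", "payload": {
  "targets": [
    [[0,0,-1,0,0,0,54],[3,0.2,0,0,0,0,54],[3,0.2,0,0,0,0,54],[2,0.2,0,0,0,0,54],[0,0,0,0,0,0,54],[0,0,0,0,0,0,54]]
  ]
}}

```text
clock: 20.65
tool_pos: [0.4797, -0.0057, 0.2108]
tcp_rot: [0.128, -3.139, 0.0]
ft_force: [0.6, 0.2, -1.2]
grip_width: 0.0595
```

>>> {"api": "drive_tool", "payload": {
  "targets": [
    [[1,0.1,-1,0,0,0,54],[1,0.1,-1,0,0,0,54],[0,0,0,0,0,0,54],[0,0,0,0,0,0,54]]
  ]
}}

```text
clock: 21.05
tool_pos: [0.4816, -0.0055, 0.2088]
tcp_rot: [0.128, -3.139, 0.0]
ft_force: [0.9, 0.3, -1.4]
grip_width: 0.0592
```

>>> {"api": "drive_tool", "payload": {
  "targets": [
    [[1,0.1,0,0,0,0,54],[0,0,0,0,0,0,54],[0,0,0,0,0,0,54]]
  ]
}}

```text
clock: 21.35
tool_pos: [0.4827, -0.0054, 0.2088]
tcp_rot: [-0.128, 3.139, -0.0]
ft_force: [-0.2, -0.9, -1.2]
grip_width: 0.0591
```

>>> {"api": "drive_tool", "payload": {
  "targets": [
    [[1,0.1,0,0,0,0,54],[0,0,0,0,0,0,54],[0,0,0,0,0,0,54]]
  ]
}}

```text
clock: 21.65
tool_pos: [0.4836, -0.0053, 0.2088]
tcp_rot: [0.128, -3.139, 0.0]
ft_force: [-2.0, -0.4, -1.3]
grip_width: 0.0593
```

>>> {"api": "drive_tool", "payload": {
  "targets": [
    [[0.5,0,0,0,0,0,54],[0,0,0,0,0,0,54],[0,0,0,0,0,0,54]]
  ]
}}

```text
clock: 21.95
tool_pos: [0.4838, -0.0053, 0.2087]
tcp_rot: [0.128, -3.138, 0.0]
ft_force: [-6.8, -1.3, 1.3]
grip_width: 0.0591
```

>>> {"api": "drive_tool", "payload": {
  "targets": [
    [[0,0,-1,0,0,0,54],[0,0,-1,0,0,0,54],[0,0,0,0,0,0,54],[0,0,0,0,0,0,54]]
  ]
}}

```text
clock: 22.35
tool_pos: [0.4838, -0.0053, 0.2066]
tcp_rot: [0.128, -3.138, 0.0]
ft_force: [-4.7, -0.5, -1.0]
grip_width: 0.0597
```

>>> {"api": "drive_tool", "payload": {
  "targets": [
    [[0,0,-1,0,0,0,54],[0,0,-0.5,0,0,0,54],[0,0,0,0,0,0,54],[0,0,0,0,0,0,54]]
  ]
}}

```text
clock: 22.75
tool_pos: [0.4838, -0.0053, 0.2051]
tcp_rot: [0.128, -3.138, 0.0]
ft_force: [-4.8, -1.8, -0.5]
grip_width: 0.0595
```

>>> {"api": "drive_tool", "payload": {
  "targets": [
    [[0,0,-0.5,0,0,0,54],[0,0,-0.5,0,0,0,54],[0,0,0,0,0,0,54],[0,0,0,0,0,0,54]]
  ]
}}

```text
clock: 23.15
tool_pos: [0.4838, -0.0053, 0.2044]
tcp_rot: [0.128, -3.138, 0.0]
ft_force: [-7.9, -0.4, 5.3]
grip_width: 0.0594
```

Down contact came at z 0.2044 (0.2043 expected). Now I'll release gently and back straight up.

>>> {"api": "drive_tool", "payload": {
  "targets": [
    [[0,0,-0.3,0,0,0,54],[0,0,0,0,0,0,62],[0,0,0,0,0,0,70],[0,0,0,0,0,0,72],[0,0,0,0,0,0,72]]
  ]
}}

```text
clock: 23.65
tool_pos: [0.4843, -0.0053, 0.2041]
tcp_rot: [-0.128, 3.139, -0.0]
ft_force: [0.1, -0.1, -0.0]
grip_width: 0.072
```

>>> {"api": "drive_tool", "payload": {
  "targets": [
    [[0,0,10,0,0,0,72],[0,0,25,0,0,0,72],[0,0,40,0,0,0,72],[0,0,45,0,0,0,72],[0,0,40,0,0,0,80],[0,0,0,0,0,0,80],[0,0,0,0,0,0,80]]
  ]
}}

```text
clock: 24.35
tool_pos: [0.484, -0.0053, 0.3654]
tcp_rot: [-0.128, 3.137, -0.001]
ft_force: [0.3, -0.2, -0.4]
grip_width: 0.0799
```

Run:
```python
from h import *
w=get_calibration("wrist");im=read_camera("wrist");cv2.imwrite("pics/w16.png",im);np.save("w16.npy",w,allow_pickle=True)
s=monitor.state();print(s['clock'],s['tool_pos'],s['ft_force'],s['grip_width'])
cv2.imwrite("pics/w16z.png",cv2.resize(im[60:310,180:430],None,fx=2.4,fy=2.4,interpolation=cv2.INTER_CUBIC))
im=read_camera("scene");cv2.imwrite("pics/s16.png",cv2.resize(im[130:260,220:380],None,fx=5,fy=4.6,interpolation=cv2.INTER_CUBIC))
```

```text
24.4 [ 0.4839 -0.0053  0.3642] [ 0.1305  0.3691 -0.4992] 0.07997393745529033
```

View pics/w16z.png

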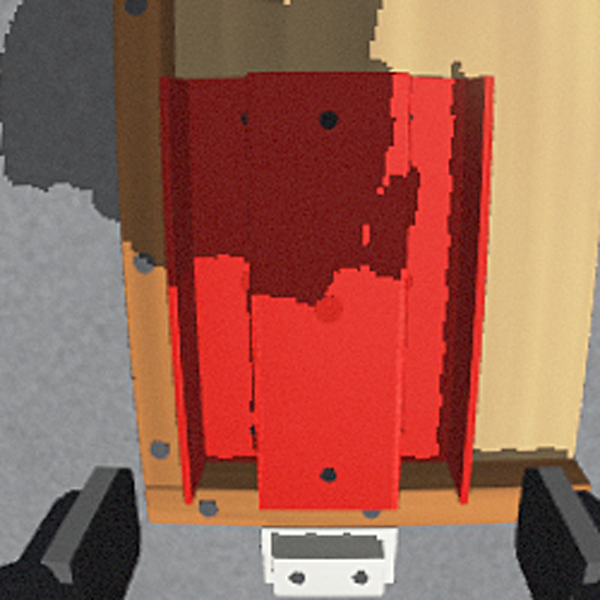

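View pics/s16.png

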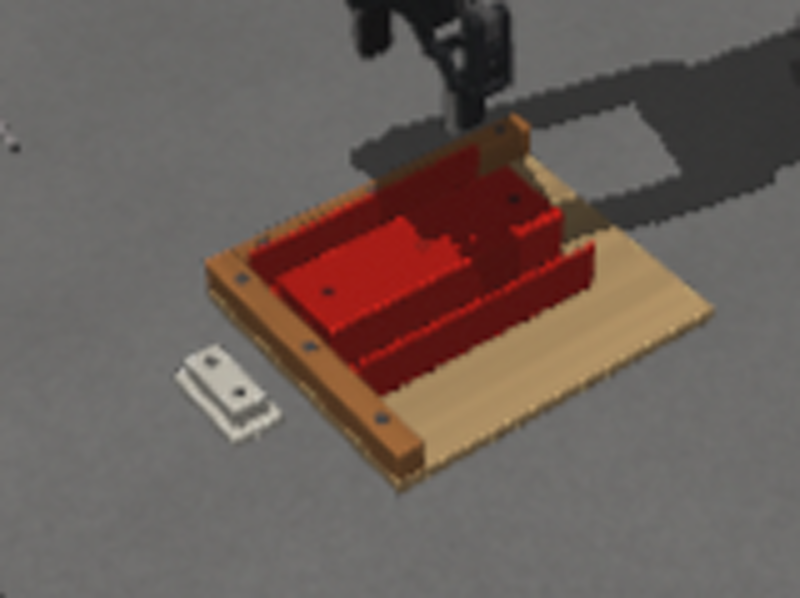

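The open-down channel is nested between the troughs, with its end at the end batten. Its holes are at zoom (328,120) and (328,474). I'll check its height, yaw and x numerically.

Run:
```python
from h import *
w=np.load("w16.npy",allow_pickle=True).item();im=cv2.imread("pics/w16.png")
a=(int(328/2.4+180),int(120/2.4+60));b=(int(328/2.4+180),int(474/2.4+60))
h=[hole(im,a),hole(im,b)]
th=np.radians(4.67)
for z in (.056,.060,.064):
    P=onplane(w,h,z,True);d=P[1]-P[0];m=P.mean(0);print(z,m,np.degrees(np.arctan2(d[1],d[0])),np.linalg.norm(d),'s',m[0]*np.cos(th)+m[1]*np.sin(th))
# scene triangulation
sc=get_calibration("scene");si=read_camera("scene");
g=[(220+514/5,130+199/4.6),(220+328/5,130+291/4.6)]
hs=[hole(si,(round(x),round(y)),3) for x,y in g];print(h,hs)
for i in range(2):
    d1=rays(w,h[i],True)[0];d2=rays(sc,hs[i])[0];d1/=np.linalg.norm(d1);d2/=np.linalg.norm(d2)
    A=np.stack([d1,-d2],1);t=np.linalg.lstsq(A,sc['origin']-w['origin'],rcond=None)[0];p=w['origin']+t[0]*d1;q=sc['origin']+t[1]*d2;print((p+q)/2,np.linalg.norm(p-q))
# lower channel holes in w16? web end lines
ti=read_camera("top");cv2.imwrite("pics/t16.png",ti)
```

```text
0.056 [ 0.4842 -0.0048  0.056 ] 4.685216070689827 0.1451425502770814 s 0.48215300374824954
0.06 [ 0.483  -0.0049  0.06  ] 4.685216070689829 0.14304767858972026 s 0.48100799878026346
0.064 [ 0.4819 -0.005   0.064 ] 4.685216070689828 0.1409528069023592 s 0.4798629938122773
[[np.float64(316.4282729805014), np.float64(109.59122562674095)], [np.float64(316.5612082670906), np.float64(257.3224539418311)]] [[np.float64(322.1111111111111), np.float64(173.0)], [np.float64(285.0), np.float64(193.0)]]
[ 0.4118 -0.0108  0.0612] 0.00028977682557093415
[0.5543 0.0004 0.0609] 0.0012887360455023414
```

Both top holes come out at z ≈ 0.061 (0.060 expected for fully nested and level), yaw is 4.69° and the x position equals the lower channel's. Last, I'll check the surroundings.

Run:
```python
from h import *
a=cv2.imread("pics/top0.png");b=cv2.imread("pics/t16.png")
for n,(x0,y0,x1,y1) in {'caliper':(203,125,285,160),'insert':(328,143,360,162),'screwdriver':(440,145,502,164)}.items():
    print(n,cv2.absdiff(a[y0:y1,x0:x1],b[y0:y1,x0:x1]).mean(), (cv2.absdiff(a[y0:y1,x0:x1],b[y0:y1,x0:x1]).max(2)>40).sum())
cv2.imwrite("pics/t16z.png",cv2.resize(b[100:280,190:510],None,fx=2.4,fy=2.4,interpolation=cv2.INTER_CUBIC))
```

```text
caliper 5.913704994192799 0
insert 36.85032894736842 317
screwdriver 5.65195246179966 12
```

View pics/t16z.png

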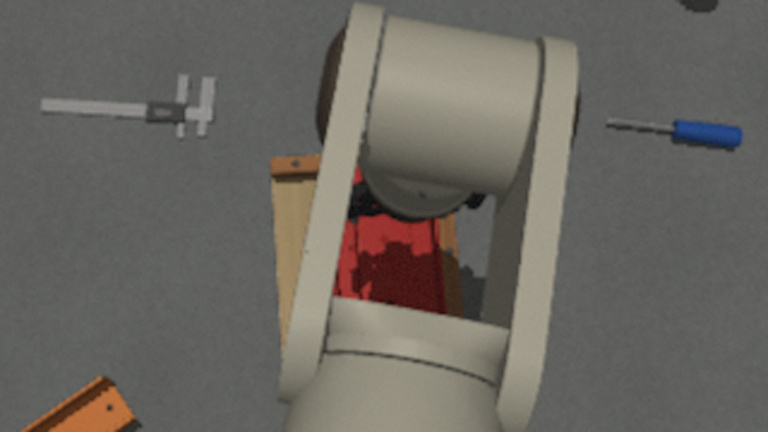

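The caliper and screwdriver are unmoved. The arm hides the insert here, but in the scene views it sits at the same pixels. I'll swing clear for one last unobstructed look.

>>> {"api": "drive_tool", "payload": {
  "targets": [
    [[-5,40,5,0,0,0,80],[-5,45,0,0,0,0,80],[-5,45,0,0,0,0,80],[-5,45,0,0,0,0,80],[-5,45,0,0,0,0,80],[-5,40,0,0,0,0,80],[0,0,0,0,0,0,80]]
  ]
}}

```text
clock: 25.25
tool_pos: [0.4532, 0.2583, 0.368]
tcp_rot: [0.134, -3.137, -0.001]
ft_force: [0.7, 0.1, -0.3]
grip_width: 0.0801
```

Run:
```python
from h import *
a=cv2.imread("pics/top0.png");b=read_camera("top");s=read_camera("scene")
x0,y0,x1,y1=328,143,360,162
print('insert',(cv2.absdiff(a[y0:y1,x0:x1],b[y0:y1,x0:x1]).max(2)>40).sum(),monitor.state()['clock'])
t=cv2.resize(b[140:270,290:400],None,fx=4.4,fy=4.4,interpolation=cv2.INTER_CUBIC);cv2.imwrite("pics/t17.png",t)
```

```text
insert 0 25.35
```

View pics/t17.png

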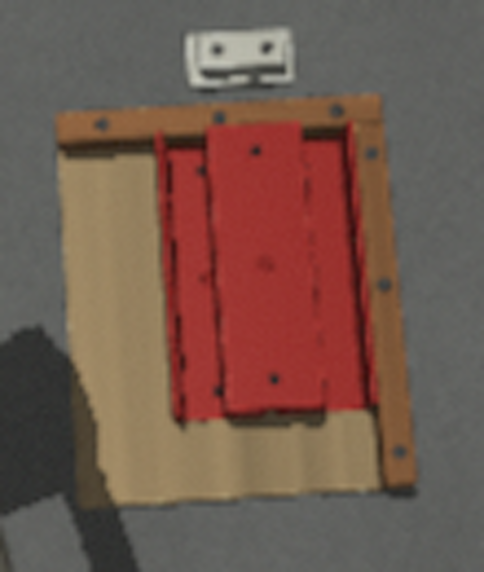

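The top view shows all three channels parallel, nested and up against the end batten, and the insert has not moved. I'll hand the job in.

```bash
python3 -c "
from plant import ticket; print(ticket.finish_job())"
```

```text
the job is handed in; nothing more can be done
None
```

The three channels are packed and interlocked on the board, and I handed the job in at about 25 s.

- **Open-up channel:** I set it down beside the laid one with a gap of about 4.5 mm. Its end touched the end batten before I lowered the last 1–2 mm and released it.
- **Laid channel:** it stood about 2 mm off the end batten, so I nudged it home with the fingertips. The push went firm at about 8 N.
- **Open-down channel:** I lowered it over the two, slid it to batten contact, lowered it to contact and released it. Down contact came at the height expected for a full nest.

**Last checks:**
- **Open-down channel:** both its holes measured about 61 mm above the bench (60 expected), so it is level and fully down. Its yaw is 4.69°, against 4.67° for the board.
- **All three channels:** in the final top view they lie parallel with their ends at the batten.
- **Insert and caliper:** they showed no change from the first top picture.
- **Screwdriver:** 12 pixels in its patch differed. I took these for shading, because it appears in the same place.
- **Not repeated:** I did not remeasure the lower two channels by their holes after nesting; I only checked them in the pictures.

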